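# Take the small gel cassette from behind the tall one and set it on the reading light

## Robot

A 6-joint arm with a two-finger parallel gripper is mounted at the origin on a cart in front of the work surface, level with it; the furniture and walls round the work are solid. World frame = base frame: x ahead of the robot, y to its left, z up, the work surface at z = 0. Lengths are in m, angles in degrees, forces in N, time in s.
With the tool pointing down it reaches from about 0.4 to 0.825 m from the base axis. Payload 7 kg.
Tool frame: the origin (TCP) lies on the centre line of the jaws, within the pads' length; the fingertips stand 22 mm ahead of it and the grasp point (between the pads) lies 3 mm ahead of it; z points along the fingers, y is the line along which they close (so a half turn about z gives the same grasp; the last joint's range is limited). The gripper opens to 88 mm and grips with 3 to 60 N. Pads are 19 mm wide; open, the fingers measure 130 mm over their backs; the gripper's body (78 mm by 193 mm) begins 47 mm behind the grasp point.
Start: joints at [-50.071, 20.546, 0.682, 0, -70.136, -16.507], TCP at [0.268, -0.619, 0.209] pointing down, gripper open.
Joint ranges: [-176.03, 176.03], [-82.01, 121.73], [-58.28, 71.71], [-173.87, 95.51], [-174.79, -0.11], [-173.66, 173.66]. Speed limits (degrees/s): [136.94, 136.94, 172.46, 180, 180, 180].

## Interface

Orientations are given as [roll, pitch, yaw] about the fixed x, y, z axes, in that order (R = Rz(yaw) Ry(pitch) Rx(roll)).
In Python, from plant import get_state, cams, r gives the robot as it stands.
- The arm moves only by the tool apply_moves, never from a script. Its argument "targets" is a list of rows, each an object with "dp": the shift along the world's x, y, z in m, a list of three; "yaw": the turn about the world's z in degrees. In form: [{"dp": [x, y, z], "yaw": yaw}, ...]. A call has 1 to 20 rows; each row is the pose to reach, as a shift and turn from the pose commanded when the call began; what a row does not reach only later rows make up. A row lasts 1/12 s, in which the tool goes at most 41.7 mm and 7.16 degrees, less where a joint would pass 70% of its speed; a pose out of reach is approached as far as the arm can. A call with a gripper value outside its range is refused whole. "grip" is the gripper command: -1 is fully open, 1 is shut, values between are in proportion, set as the call begins (left out, the last holds). The fingers move at their own pace and stop on an object; "squeeze" is the grip in N (left out, the last holds). Time passes only in rows, so rows that repeat a pose let the fingers close. It gives the time, the measured TCP pose, the force, the opening and the grip force at its end, in the units of the state.
- get_state(): the state, without advancing time (a new reading comes with each control period).
- cams.capture(name): name is "scene" or "top" or "wrist"; returns a dict with "image" (384x512x3 uint8, red, green, blue), "range_z" (384x512 float32, m along the optical axis (not along the pixel's ray), 0 where there is no reading), "fx", "fy", "cx", "cy" (pixels), "R" (3x3) and "t" (3): a world point X has camera coordinates R X + t; the wrist camera has in their place "T_tool_cam" (4x4, takes a point from camera to tool coordinates, whose origin is the TCP and whose axes are the flange's). Camera axes: x right, y down, z forward; pixel columns grow to the right and rows downward; lengths in m; the calibration is good to about 2 mm. A picture is of the moment at which its call begins: read the wrist's pose just before it.
- r.close_job(): hands the job in; it is judged then, once.
The state is a dict: "time_s": time; "joints": joint angles; "qd": joint speeds; "joint_torque": joint torques, N m; "tcp_pos": TCP position; "eef_rot": TCP orientation; "contact_force": force on the tool from outside, world axes, zero at the start; "moment": the same for the moment, N m; "gripper_width": finger opening in m; "gripper_force": force on a finger pad.
Only numpy, scipy, OpenCV 4.12 (cv2) and the standard library are available. Lean on these libraries where they do the work, as an engineer would, in place of code of your own. Each camera call takes 0.05 s, during which the arm holds its last target. There are 200 camera calls.

## Task

The small gel cassette stands in the tilted drying rack close behind the tall one, where it cannot be gripped. Slide the tall cassette up out of its slot and seat it fully home in any slot of the rack's empty bay; then slide the small cassette up out of its slot and stand it, right way up and let go, on the ledge of the reading light with its face flat against the light panel and between the ledge's end stops. Never drop a cassette or put one down on the bench, and leave the rest of the bench as it is.

Things in the scene. Friction and masses are not known exactly. Their poses are not given: they have to be found in the camera images.
- rack_deck: White slotted deck (fixed; 96 x 206 mm) of the drying rack. Origin: centre of its upper surface (the slots' floor), 42 mm above the worktop. z: the way cassettes slide out, up and leaning 30 degrees towards the robot; x: across the slots, to the rear and up; y: level, along the slots. Two bays side by side, middles at y = +52.5 mm (occupied at the start) and -52.5 mm (empty).
- spare_bay (a point): Floor of the middle slot of the empty bay, half-way along it; axes as the deck's. Each bay has three slots: at x = -20 (front), 0 (middle) and +20 mm (rear) from its middle one. A slot is 11 mm wide, 15 mm at the mouth. Walls 14 mm high close the bays' ends 50 mm either side of their middles.
- comb_top (a point): Mouth of the middle slot of the occupied bay, half-way along it, 40 mm above the deck: so high are the comb fingers that form the slots. They stand 25 mm either side of each bay's middle; axes as the deck's.
- tall_cassette_center (a point): Centre (half-way up) of the tall gel cassette: two glass plates with grey spacers, black edge clips and a white strip along the top edge, 8 mm thick (x), 80 mm wide (y), 145 mm tall (z, pointing to its top edge), 0.12 to 0.24 kg. At the start it stands in the middle slot of the occupied bay, its top edge 50 mm above that of the small one.
- tall_cassette_foot (a point): Middle of the tall cassette's lower edge, 72.5 mm below its centre; same axes.
- small_cassette_center (a point): Centre (half-way up) of the small gel cassette, made alike: 8 mm thick (x), 80 mm wide (y), 95 mm tall (z, pointing to its top edge), 0.08 to 0.17 kg. At the start it stands in the rear slot of the occupied bay, 12 mm behind the tall one.
- small_cassette_foot (a point): Middle of the small cassette's lower edge, 47.5 mm below its centre; same axes.
- viewer_panel: Panel of the reading light, a small grey fixed stand, 130 mm wide; the white diffuser faces the robot and leans back 15 degrees. Origin: where the panel's face meets the ledge, in the middle, 28 mm above the worktop. z: up along the panel; x: into the panel, away from the robot; y: along the ledge. The panel is 118 mm wide and ends 58 mm above the ledge.
- ledge_middle (a point): Middle of the reading light's flat ledge, half-way between panel face and lip (each 7.5 mm away); axes as the panel's. The lip is 10 mm high, as are the end stops at y = +-54 mm. A cassette in place has its lower edge on the ledge and its back on the panel.
- marker_pen: Marker pen lying on the bench, 15 x 125 mm; leave alone.
- forceps: Steel forceps lying on the bench, 23 x 142 mm; leave alone.
- staining_jar: Clear square staining jar, 60 x 60 x 98 mm, behind the work; leave alone.
- cup: Blue translucent plastic cup, 69 mm wide, 76 mm high, behind the work; leave alone.
- slide_box: Carton of slides, 118 x 78 x 28 mm, on the right; leave alone.
- pp_box: Low translucent box, 82 x 68 x 30 mm, on the left; leave alone.
There are look-alikes about, which are no part of the job. What is shaped like the part that bears tall_cassette_center but blue is not meant.

How it is judged:
By the outcome, as a careful person would: the job done as asked, in the order asked, and still so for the second after the job is handed in, with the robot touching nothing.
It also fails if it takes over 58 s, if anything falls off the work surface, if the arm or the gripper's body presses on something with over 40 N, if the wrist force passes 120 N, or if a joint passes its speed limit or range.

## Working session

There is one attempt and no reset: what is moved stays moved. The work goes in short steps, Python scripts to look and compute and a tool call to move; the robot and the scene stay as the last step left them, time stands still between calls to the robot, and variables do not carry over. Pictures are saved under pics/ and viewed, at most 10 in all, crops included, and the job is handed in when it is done.

Besides the shell and the picture viewer there is one more tool, called as name(argument=value, ...) on one line, values as JSON. apply_moves: Moves the arm, as the interface text tells. Its arguments: {"type":"object","properties":{"targets":{"type":"array","items":{"type":"object","properties":{"dp":{"type":"array","items":{"type":"number"}},"yaw":{"type":"number"}}}},"grip":{"type":"number"},"squeeze":{"type":"number"}},"required":["targets"]}

```bash
ls; mkdir -p pics; cat > h.py <<'E'
import numpy as np, cv2
from plant import get_state, cams, r
from scipy.spatial.transform import Rotation as Ro
def cap(n):
    s=get_state(); c=cams.capture(n)
    if 'R' not in c or n=='wrist':
        T=np.eye(4); T[:3,:3]=Ro.from_euler('xyz',s['eef_rot'],degrees=True).as_matrix(); T[:3,3]=s['tcp_pos']
        W=T@np.array(c['T_tool_cam']); c['R']=W[:3,:3].T; c['t']=-W[:3,:3].T@W[:3,3]
    return c
def save(c,p,box=None,k=1):
    im=c['image'][:,:,::-1]
    if box: im=im[box[1]:box[3],box[0]:box[2]]
    cv2.imwrite(p,cv2.resize(im,None,fx=k,fy=k,interpolation=cv2.INTER_CUBIC))
def px(c,u,v,z=None):
    if z is None: 
        w=c['range_z'][int(v)-1:int(v)+2,int(u)-1:int(u)+2]; w=w[w>0]; z=np.median(w) if len(w) else np.nan
    return np.array(c['R']).T@(np.array([(u-c['cx'])/c['fx']*z,(v-c['cy'])/c['fy']*z,z])-np.array(c['t']))
def proj(c,X):
    p=np.array(c['R'])@np.array(X)+np.array(c['t']); return c['cx']+c['fx']*p[0]/p[2], c['cy']+c['fy']*p[1]/p[2]
def cloud(c):
    z=c['range_z']; v,u=np.mgrid[:384,:512]
    P=np.stack([(u-c['cx'])/c['fx']*z,(v-c['cy'])/c['fy']*z,z],-1)-np.array(c['t'])
    return P@np.array(c['R'])
E
python3 - <<'E'
from h import *
import pickle
print(get_state())
for n in ('scene','top'):
    c=cap(n); pickle.dump(c,open(n+'.pkl','wb')); save(c,f'pics/{n}0.png',None,1.5)
    print(n,c['fx'],c['R'],c['t'])
E
```

```text
pics
{'time_s': 0.0, 'joints': array([-5.00713464e+01,  2.05909381e+01,  6.35966416e-01, -2.22118376e-02,
       -7.01366810e+01, -1.65056679e+01]), 'qd': array([ 0.08394234, -0.05925005,  0.06836652, -0.09417156,  0.03145704,
        0.00753095]), 'joint_torque': array([ 1.91359875e-03, -5.82714272e+01,  2.93061680e+01,  6.99740097e+00,
        6.91430309e-03, -1.99353390e-04]), 'tcp_pos': array([ 0.26809506, -0.61891936,  0.20833841]), 'eef_rot': array([ 1.79906191e+02, -6.02194001e-03, -1.56584573e+02]), 'contact_force': array([-0.68895149, -0.59762262,  0.30695341]), 'moment': array([ 0.0074746 ,  0.02381761, -0.00386034]), 'gripper_force': 0.0, 'gripper_width': 0.08780224936727903}
scene 447.52749621783573 [[-0.61727275 -0.7866751   0.01079974]
 [-0.36527085  0.27440166 -0.88953973]
 [ 0.69681529 -0.55303347 -0.45673015]] [0.3597165  0.29098893 1.34678905]
top 442.9395710334438 [[-0.04363099 -0.99903858  0.00427211]
 [-0.97504883  0.04165086 -0.21804814]
 [ 0.21766056 -0.01367917 -0.97592866]] [0.03657767 0.57733426 1.55624218]
```

View pics/scene0.png

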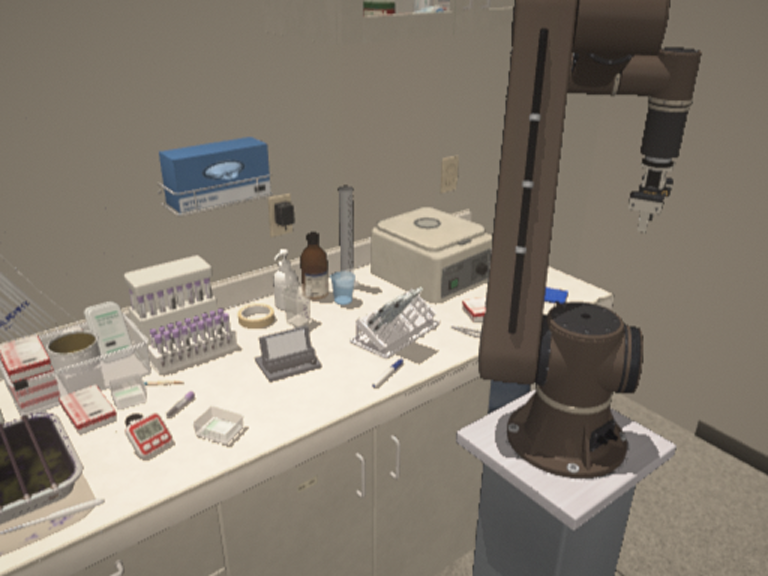

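View pics/top0.png

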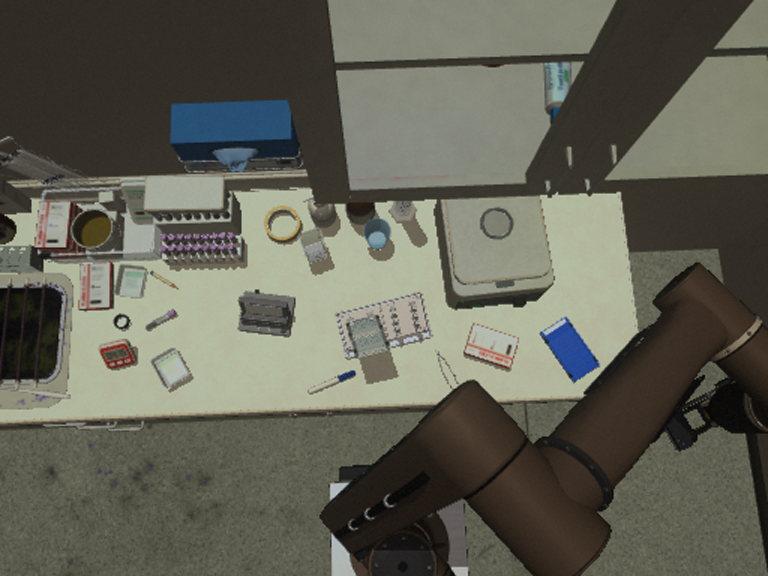

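The top picture shows the rack at about (385,325), with the tall cassette (greenish plate) in its left bay at (368,336). The reading light is at (266,313), the jar at (314,248), the pen at (331,381) and the forceps at (447,368). The blue plate at (570,348) is the look-alike and lies on the bench to the right. It isn't in the rack, so the clear cassette at (368,336) is the one meant.

```bash
python3 - <<'E'
from h import *
import pickle
np.set_printoptions(precision=4,suppress=True)
t=pickle.load(open('top.pkl','rb')); s=pickle.load(open('scene.pkl','rb'))
for n,c,L in (('top',t,[(338,312),(425,293),(430,335),(368,336),(380,320),(350,352),(266,313),(240,295),(294,300),(570,348),(331,381)]),('scene',s,[(396,313),(352,340),(438,318),(288,345),(262,373),(320,360)])):
    for u,v in L: print(n,u,v,px(c,u/1.5,v/1.5))
c=cap('wrist'); print(c['fx'],c['cx'],c['cy'],c['T_tool_cam'])
t=t
save(t,'pics/top1.png',(150,180,310,260),5)
E
```

```text
top 338 312 [0.5637 0.1265 0.0024]
top 425 293 [ 0.6043 -0.0958 -0.0013]
top 430 335 [ 0.4949 -0.1017  0.004 ]
top 368 336 [0.479  0.0519 0.1242]
top 380 320 [0.5295 0.0219 0.0508]
top 350 352 [0.4612 0.0997 0.0007]
top 266 313 [0.5594 0.3001 0.0478]
top 240 295 [ 0.619   0.3739 -0.0007]
top 294 300 [0.5982 0.2361 0.0078]
top 570 348 [ 0.4467 -0.4474  0.0076]
top 331 381 [0.3897 0.1478 0.0154]
scene 396 313 [0.4778 0.0534 0.0917]
scene 352 340 [0.5555 0.1286 0.0062]
scene 438 318 [ 0.5162 -0.1221  0.0012]
scene 288 345 [0.5659 0.302  0.0511]
scene 262 373 [0.5696 0.3717 0.0001]
scene 320 360 [0.5345 0.2367 0.0007]
322.7264186980681 257.25456888422195 196.1000612126088 [[-0.0009 -0.9513 -0.3083  0.0853]
 [ 1.     -0.0009 -0.0002 -0.0015]
 [-0.0001 -0.3083  0.9513 -0.1758]
 [ 0.      0.      0.      1.    ]]
```

View pics/top1.png

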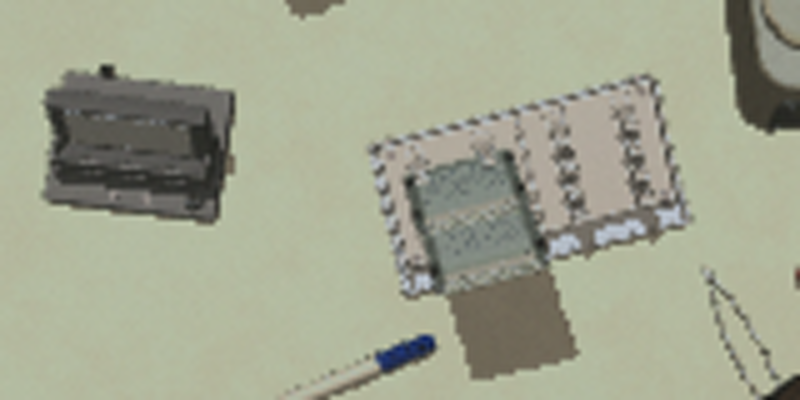

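The enlarged crop confirms the clear cassettes in the rack's left bay, with the bay on the right empty. The rack yaw is about +14° and the viewer yaw about -6°. Next I move in for a wrist view.

apply_moves(targets=[{"dp": [0.01, 0.03, 0.01], "yaw": 0}, {"dp": [0.222, 0.649, 0.092], "yaw": -9.4}, {"dp": [0.222, 0.649, 0.092], "yaw": -9.4}, {"dp": [0.222, 0.649, 0.092], "yaw": -9.4}, {"dp": [0.222, 0.649, 0.092], "yaw": -9.4}, {"dp": [0.222, 0.649, 0.092], "yaw": -9.4}, {"dp": [0.222, 0.649, 0.092], "yaw": -9.4}, {"dp": [0.222, 0.649, 0.092], "yaw": -9.4}, {"dp": [0.222, 0.649, 0.092], "yaw": -9.4}, {"dp": [0.222, 0.649, 0.092], "yaw": -9.4}, {"dp": [0.222, 0.649, 0.092], "yaw": -9.4}, {"dp": [0.222, 0.649, 0.092], "yaw": -9.4}, {"dp": [0.222, 0.649, 0.092], "yaw": -9.4}, {"dp": [0.222, 0.649, 0.092], "yaw": -9.4}, {"dp": [0.222, 0.649, 0.092], "yaw": -9.4}, {"dp": [0.222, 0.649, 0.092], "yaw": -9.4}, {"dp": [0.222, 0.649, 0.092], "yaw": -9.4}, {"dp": [0.222, 0.649, 0.092], "yaw": -9.4}, {"dp": [0.222, 0.649, 0.092], "yaw": -9.4}, {"dp": [0.222, 0.649, 0.092], "yaw": -9.4}], grip=-1)

```text
time_s: 1.82
tcp_pos: [0.49, 0.0297, 0.3009]
eef_rot: [-180.0, -0.1, -165.9]
contact_force: [0.4, 0.1, 0.1]
gripper_width: 0.0876
gripper_force: 0.0
```

```bash
python3 - <<'E'
from h import *
import pickle
s=get_state(); print(s['time_s'],s['tcp_pos'],s['eef_rot'],s['joints'])
c=cap('wrist'); pickle.dump(c,open('w1.pkl','wb')); save(c,'pics/w1.png',None,1.5)
E
```

```text
1.8167 [0.48995134 0.02971671 0.30086421] [-1.79995135e+02 -5.28457406e-02 -1.65928469e+02] [ 2.64662408e+01  4.48486939e-02 -1.29406160e+01 -6.76341456e-03
 -7.70671936e+01 -1.02393191e+02]
```

View pics/w1.png

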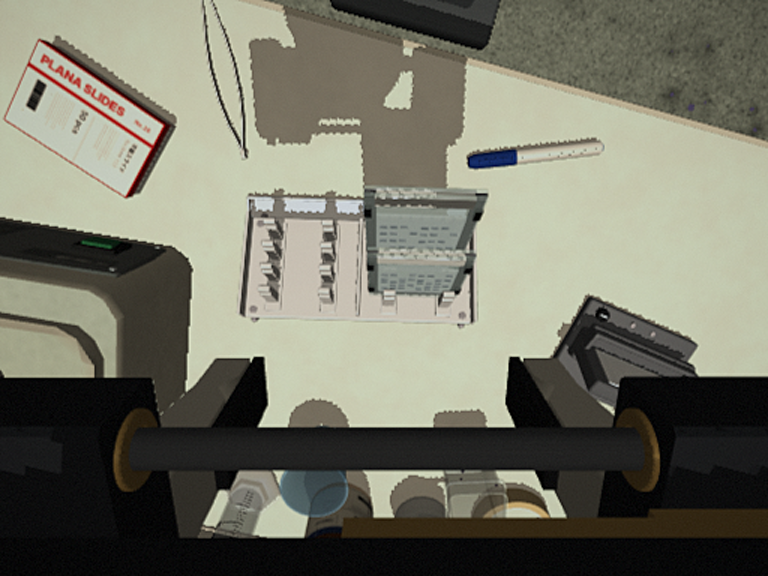

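The wrist view (upside down, far side at the bottom) shows the empty bay at (300,255), the tall cassette's top strip at about (425,192), the small one's strip at about (420,258), and the viewer at (630,345).

```bash
python3 - <<'E'
from h import *
import pickle
c=pickle.load(open('w1.pkl','rb')); save(c,'pics/w1c.png',(158,120,330,220),4.65)
E
```

```text
(no output)
```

View pics/w1c.png

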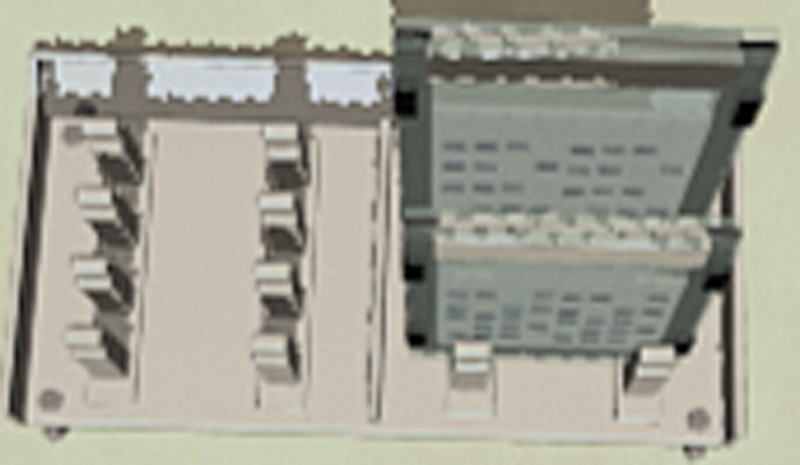

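```bash
cat > fit.py <<'E'
from h import *
import pickle
from scipy.optimize import least_squares
np.set_printoptions(precision=4,suppress=True)
def deckT(x,y,z,yaw,tilt):  # deck->world
    Rm=Ro.from_euler('z',yaw,degrees=True).as_matrix()@Ro.from_euler('y',-tilt,degrees=True).as_matrix()
    return Rm,np.array([x,y,z])
if __name__=='__main__':
    c=pickle.load(open('w1.pkl','rb'))
    pts=[]
    for y,L in ((-77.5,[(102,130),(98,195),(91,265),(85,336)]),(-27.5,[(282,133),(281,207),(278,277),(273,346)])):
        for x,p in zip((-30,-10,10,30),L): pts.append(((x,y,40),p))
    pts+=[((30,27.5,40),(474,350)),((30,77.5,40),(657,354)),((48,-103,0),(12,420)),((48,103,0),(738,442))]
    M=np.array([p[0] for p in pts])/1000; P=np.array([(np.array(p[1])+.5)/4.65-.5+[158,120] for p in pts])
    def res(q,fz):
        Rm,t=deckT(q[0],q[1],q[2] if fz else .042,q[3]*100,q[4]*100 if fz else 30)
        return (np.array([proj(c,Rm@m+t) for m in M])-P).ravel()
    for fz in (0,1):
        s=least_squares(lambda q:res(q,fz),[.54,.01,.042,.14,.3],loss='soft_l1'); q=s.x*[1,1,1,100,100]; print(q,np.abs(s.fun).mean(),s.fun.reshape(-1,2).round(1).tolist())
        if not fz: q0=q
    Rm,t=deckT(q0[0],q0[1],.042,q0[3],30)
    # depth in deck frame at selected pixels
    for nm,u,v in (('deckmid',215,250),('deckL',215,380),('deckrear',550,410),('tip',282,133),('tip',273,346),('tallstrip',520,42),('tallface',580,120),('smallstrip',560,235),('smallface',560,280)):
        X=px(c,(u+.5)/4.65-.5+158,(v+.5)/4.65-.5+120); print(nm,X,(Rm.T@(X-t))*1000)
    # predicted corners of cassettes at y=52.5
    for nm,x,h in (('tall',0,145),('small',20,95)):
        for sx in (-4,4):
            for sy in (12.5,92.5):
                u=np.array(proj(c,Rm@(np.array([x+sx,sy,h])/1000)+t)); print(nm,sx,sy,((u-[158,120]+.5)*4.65-.5).round())
E
python3 fit.py
```

```text
[ 0.5264  0.0123  0.042  12.2725 30.    ] 0.6218459459030434 [[0.1, -0.6], [-0.3, 0.2], [0.0, 0.3], [0.1, 0.5], [0.2, -0.1], [-0.4, -1.2], [-0.6, -1.1], [-0.3, -0.5], [0.4, -0.1], [0.9, 0.2], [2.7, 1.3], [-2.1, 0.9]]
[ 0.5259  0.0121  0.0412 12.2382 28.8236] 0.6107313773344364 [[0.0, -0.7], [-0.3, 0.2], [0.1, 0.4], [0.2, 0.6], [0.2, -0.2], [-0.4, -1.1], [-0.6, -1.0], [-0.3, -0.4], [0.3, 0.1], [0.7, 0.4], [3.0, 0.8], [-2.4, 0.5]]
deckmid [ 0.5311 -0.0386  0.0388] [ -6.9379 -50.7351   0.3503]
deckL [ 0.564  -0.0289  0.059 ] [ 32.7984 -48.2601   0.6774]
deckrear [0.5481 0.0686 0.0622] [38.9199 50.4382  0.8991]
tip [ 0.4872 -0.0245  0.0625] [-29.6013 -27.664   40.8098]
tip [ 0.5382 -0.0127  0.0926] [ 30.7598 -26.9661  40.6995]
tallstrip [0.4381 0.0271 0.1601] [-12.9324  33.2136 143.8755]
tallface [0.4533 0.0457 0.1405] [ -6.4348  48.1722 117.3968]
smallstrip [0.4818 0.0493 0.1314] [13.842  45.6776 95.2618]
smallface [0.4963 0.0542 0.1157] [19.0823 47.4047 74.0349]
tall -4 12.5 [419.  77.]
tall -4 92.5 [807.  89.]
tall 4 12.5 [418. 114.]
tall 4 92.5 [808. 126.]
small -4 12.5 [419. 240.]
small -4 92.5 [758. 250.]
small 4 12.5 [418. 273.]
small 4 92.5 [759. 283.]
```

```bash
cat > cas.py <<'E'
from fit import *
RD,tD=deckT(.5264,.0123,.042,12.27,30)
def casT(x0,dy,th):  # cassette foot frame -> world ; th extra forward lean deg, foot at deck x0
    R2=RD@Ro.from_euler('y',-th,degrees=True).as_matrix()
    return R2,RD@np.array([x0,.0525+dy,0])+tD
if __name__=='__main__':
    c=pickle.load(open('w1.pkl','rb'))
    for nm,x0,h,L in (('tall',.0015,.145,[(396,28),(776,30)]),('small',.0215,.095,[(408,213),(738,230)])):
        P=[(np.array(p)+.5)/4.65-.5+[158,120] for p in L]
        def f(q):
            R2,t2=casT(x0,q[0]/100,q[1]*10)
            return np.ravel([np.array(proj(c,R2@np.array([-.004,s*.04,h])+t2))-p for s,p in zip((-1,1),P)])
        s=least_squares(f,[0,.4]); R2,t2=casT(x0,s.x[0]/100,s.x[1]*10)
        print(nm,'dy mm',s.x[0]*10,'extra lean',s.x[1]*10,s.fun,'top',R2@[0,0,h]+t2,'grasp110/80',R2@[0,0,.110 if h>.1 else .080]+t2,'centre',R2@[0,0,h/2]+t2)
E
python3 cas.py
```

```text
tall dy mm -5.572081775411963 extra lean 5.479467135204289 [-0.3998 -1.0888  0.4031  1.0495] top [0.4355 0.0405 0.1608] grasp110/80 [0.4553 0.0449 0.1323] centre [0.4766 0.0495 0.1018]
small dy mm -3.6958153475814246 extra lean 4.494607342701254 [-0.7929  0.7103  0.7981 -0.7737] top [0.4817 0.0525 0.131 ] grasp110/80 [0.49   0.0543 0.1187] centre [0.5079 0.0582 0.0919]
```

apply_moves(targets=[{"dp": [-0.018, 0.008, -0.04], "yaw": -1.0}, {"dp": [-0.035, 0.015, -0.07], "yaw": -1.75}, {"dp": [-0.035, 0.015, -0.086], "yaw": -1.75}, {"dp": [-0.035, 0.015, -0.086], "yaw": -1.75}, {"dp": [-0.035, 0.015, -0.086], "yaw": -1.75}])

```text
time_s: 2.28
tcp_pos: [0.4552, 0.0435, 0.2156]
eef_rot: [-180.0, -0.0, -167.8]
contact_force: [1.1, 0.6, 1.1]
gripper_width: 0.0876
gripper_force: 0.0
```

```bash
python3 - <<'E'
from h import *
import pickle
s=get_state(); print(s['time_s'],s['tcp_pos'],s['eef_rot'],s['joints'])
c=cap('wrist'); pickle.dump(c,open('w2.pkl','wb')); save(c,'pics/w2.png',(150,80,420,280),2.9)
E
```

```text
2.2833 [0.45520167 0.04351836 0.21564676] [-1.79953984e+02 -2.25523185e-02 -1.67768069e+02] [ 3.02952096e+01 -7.54901139e-01 -2.48794344e+01  4.02611654e-02
 -6.59111808e+01 -1.08079714e+02]
```

View pics/w2.png

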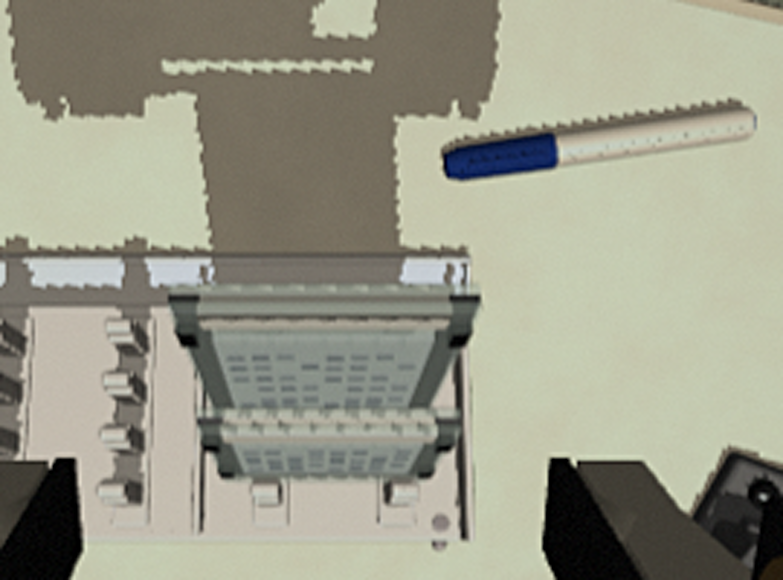

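The second view shows the tall cassette's top front edge at crop (170,290)-(480,296) and the small's at (200,420)-(460,420). I'll triangulate these against the first view.

```bash
python3 - <<'E'
from cas import *
c1=pickle.load(open('w1.pkl','rb')); c2=pickle.load(open('w2.pkl','rb'))
A=lambda p:(np.array(p)+.5)/4.65-.5+[158,120]
B=lambda p:(np.array(p)+.5)/2.9-.5+[150,80]
def Pm(c): return np.array([[c['fx'],0,c['cx']],[0,c['fy'],c['cy']],[0,0,1]])@np.c_[c['R'],c['t']]
for nm,a,b in (('tallR',(396,28),(170,290)),('tallL',(776,30),(480,295)),('smallR',(408,213),(201,420)),('smallL',(738,230),(459,422)),('tip',(282,133),(124,325)),('tip4',(273,346),(118,488))):
    X=cv2.triangulatePoints(Pm(c1),Pm(c2),A(a),B(b)).ravel(); X=X[:3]/X[3]; print(nm,X,RD.T@(X-tD)*1000)
for nm,x0,h,L in (('tall',.0015,.145,[(170,290),(480,295)]),('small',.0215,.095,[(201,420),(459,422)])):
    def f(q):
        R2,t2=casT(x0,q[0]/100,q[1]*10)
        return np.ravel([np.array(proj(c2,R2@np.array([-.004,s*.04,h])+t2))-B(p) for s,p in zip((-1,1),L)])
    s=least_squares(f,[0,.4]); R2,t2=casT(x0,s.x[0]/100,s.x[1]*10)
    print(nm,'dy mm',s.x[0]*10,'extra lean',s.x[1]*10,s.fun,'top',R2@[0,0,h]+t2,'grasp',R2@[0,0,.110 if h>.1 else .080]+t2)
E
```

```text
tallR [0.4417 0.0013 0.1577] [-15.8037   7.2267 142.7633]
tallL [0.4221 0.0751 0.1751] [-10.1191  83.5393 159.5719]
smallR [0.4838 0.014  0.1391] [ 12.8162  10.671  104.6724]
smallL [0.4694 0.0886 0.1373] [ 13.478   86.6594 102.2547]
tip [ 0.4892 -0.0244  0.054 ] [-32.2563 -27.9808  32.4336]
tip4 [ 0.5418 -0.0128  0.0825] [ 28.6719 -27.8228  30.1958]
tall dy mm -5.335197251536409 extra lean 4.864821917397212 [-0.3027  0.9155  0.3024 -0.9496] top [0.4367 0.041  0.1617] grasp [0.4562 0.0453 0.133 ]
small dy mm -3.3303842325863773 extra lean 3.1884260756641036 [-1.1441  0.3464  1.1431 -0.4464] top [0.4833 0.0533 0.1323] grasp [0.4914 0.055  0.1197]
```

apply_moves(targets=[{"dp": [0.001, 0, 0], "yaw": 0}, {"dp": [0.001, 0, -0.02], "yaw": 0}, {"dp": [0.001, 0, -0.04], "yaw": 0}, {"dp": [0.001, 0, -0.06], "yaw": 0}, {"dp": [0.001, 0, -0.079], "yaw": 0}, {"dp": [0.001, 0, -0.079], "yaw": 0}, {"dp": [0.001, 0, -0.079], "yaw": 0}])

```text
time_s: 2.92
tcp_pos: [0.4569, 0.0444, 0.1369]
eef_rot: [-180.0, -0.0, -167.7]
contact_force: [0.5, -0.6, 1.0]
gripper_width: 0.0874
gripper_force: 0.0
```

apply_moves(targets=[{"dp": [0, 0, 0], "yaw": 0}, {"dp": [0, 0, 0], "yaw": 0}, {"dp": [0, 0, 0], "yaw": 0}, {"dp": [0, 0, 0], "yaw": 0}, {"dp": [0, 0, 0], "yaw": 0}, {"dp": [0, 0, 0], "yaw": 0}], grip=0.3, squeeze=25)

```text
time_s: 3.42
tcp_pos: [0.4564, 0.0447, 0.1366]
eef_rot: [180.0, 0.0, -167.7]
contact_force: [0.5, -0.9, 0.8]
gripper_width: 0.0527
gripper_force: 0.0
```

```bash
python3 - <<'E'
from h import *
import pickle
s=get_state(); print(s['time_s'],s['tcp_pos'],s['gripper_width'],s['gripper_force'])
c=cap('wrist'); pickle.dump(c,open('w3.pkl','wb')); save(c,'pics/w3.png',(100,30,420,290),2.3)
E
```

```text
3.4167 [0.45641166 0.04469277 0.13660747] 0.052709292817397134 0.0
```

View pics/w3.png

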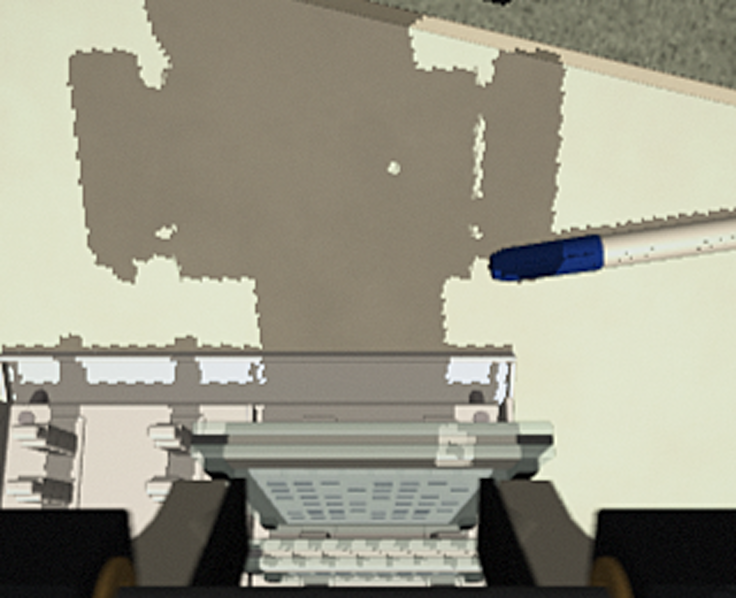

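```bash
python3 - <<'E'
from cas import *
c=pickle.load(open('w3.pkl','rb'))
B=lambda p:(np.array(p)+.5)/2.3-.5+[100,30]
I=lambda u:(np.array(u)-[100,30]+.5)*2.3-.5
R2,t2=casT(.0015,-.0054,5.2)
for X in ([-.004,-.04,.145],[-.004,.04,.145],[.004,-.04,.145],[.004,.04,.145]): print('pred top',I(proj(c,R2@X+t2)))
K=np.array(c['T_tool_cam'])
Ti=np.linalg.inv(K)
for X in ([0,0,0],[0,.026,.022],[.0095,.026,.022],[-.0095,.026,.022],[.0095,-.026,.022]):
    p=Ti[:3,:3]@X+Ti[:3,3]; print('tool',X,I([c['cx']+c['fx']*p[0]/p[2],c['cy']+c['fy']*p[1]/p[2]]))
for p in ((420,430),(330,455),(370,440),(360,490),(330,500),(350,550),(215,490),(230,500),(500,490),(485,530),(30,440)):
    u=B(p);X=px(c,*u);print(p,X,RD.T@(X-tD)*1000)
E
```

```text
pred top [192.7136 430.6122]
pred top [553.0612 430.3039]
pred top [190.2703 466.2322]
pred top [555.8688 465.9227]
tool [0, 0, 0] [369.1908 484.6814]
tool [0, 0.026, 0.022] [458.5546 451.1627]
tool [0.0095, 0.026, 0.022] [459.8565 420.3858]
tool [-0.0095, 0.026, 0.022] [457.2878 481.1098]
tool [0.0095, -0.026, 0.022] [277.3146 420.5401]
(420, 430) [0.4301 0.0502 0.1599] [-15.5672  57.482  145.0729]
(330, 455) [0.4387 0.0318 0.1634] [ -9.9645  37.7075 145.9134]
(370, 440) [0.4349 0.0399 0.1596] [-13.5563  46.4591 143.5812]
(360, 490) [0.4608 0.0432 0.1317] [ -4.9997  44.1098 106.4671]
(330, 500) [0.4741 0.0369 0.1146] [-3.4402 35.1811 85.8668]
(350, 550) [0.4803 0.0445 0.1298] [10.855  41.2778 95.1163]
(215, 490) [0.4525 0.0085 0.163 ] [ -2.7238  12.039  141.308 ]
(230, 500) [0.4531 0.0124 0.1651] [ -0.469   15.6359 142.3665]
(500, 490) [0.4396 0.0707 0.162 ] [ -2.748   75.5196 140.1409]
(485, 530) [0.4478 0.0687 0.1664] [  6.02    71.8582 140.1406]
(30, 440) [ 0.5013 -0.0722  0.0597] [-27.9263 -77.2709  36.5721]
```

```bash
python3 - <<'E'
from cas import *
for n in ('w2','w3'):
    c=pickle.load(open(n+'.pkl','rb')); K=np.array(c['T_tool_cam'])
    z=c['range_z']; v,u=np.mgrid[:384,:512]
    P=np.stack([(u-c['cx'])/c['fx']*z,(v-c['cy'])/c['fy']*z,z],-1)@K[:3,:3].T+K[:3,3]
    for col in ((176,172,168,165,160,150,345,350) if n=='w2' else (185,190,195,200,203,315,320)):
        rows=[r for r in range(200,290,6)]
        print(n,col,[(r,*(P[r,col]*1000).round().astype(int).tolist(),'%.0f'%(c['image'][r,col].mean())) for r in rows])
E
```

```text
w2 176 [(200, -38, -98, 187, '185'), (206, -44, -98, 184, '185'), (212, -50, -98, 181, '184'), (218, -56, -97, 177, '185'), (224, -63, -97, 174, '186'), (230, -68, -96, 169, '186'), (236, -74, -96, 166, '190'), (242, 8, -45, -19, '117'), (248, 5, -46, -19, '52'), (254, 2, -45, -21, '2'), (260, -1, -46, -21, '0'), (266, -5, -46, -21, '0'), (272, -8, -46, -23, '32'), (278, -161, -114, 214, '197'), (284, -170, -115, 214, '167')]
w2 172 [(200, -38, -103, 188, '184'), (206, -44, -103, 184, '185'), (212, -50, -102, 180, '185'), (218, -56, -102, 177, '185'), (224, -63, -102, 174, '186'), (230, -69, -101, 170, '185'), (236, -75, -101, 167, '197'), (242, 11, -46, -24, '9'), (248, 9, -45, -27, '8'), (254, 5, -46, -26, '3'), (260, 3, -45, -29, '5'), (266, 0, -46, -29, '5'), (272, -3, -46, -30, '3'), (278, -7, -46, -30, '1'), (284, -170, -121, 214, '146')]
w2 168 [(200, -38, -108, 188, '185'), (206, -44, -107, 184, '184'), (212, -50, -107, 180, '185'), (218, -56, -106, 176, '186'), (224, -63, -107, 174, '184'), (230, -68, -106, 169, '186'), (236, -74, -105, 166, '190'), (242, 10, -48, -23, '1'),
[... 4446 characters left out ...]
8, 24, 28, -23, '166'), (224, 21, 27, -25, '162'), (230, 18, 28, -25, '79'), (236, 8, 31, -11, '95'), (242, 10, 28, -23, '11'), (248, 10, 27, -29, '11'), (254, 10, 26, -36, '9'), (260, 10, 25, -41, '7'), (266, 8, 25, -43, '10'), (272, 5, 25, -44, '10'), (278, 3, 25, -45, '4'), (284, 0, 25, -46, '12')]
w3 320 [(200, -19, 62, 133, '68'), (206, -16, 56, 105, '158'), (212, -21, 56, 102, '115'), (218, 24, 30, -24, '168'), (224, 22, 30, -27, '159'), (230, 17, 30, -24, '75'), (236, 8, 33, -10, '87'), (242, 12, 30, -26, '74'), (248, 12, 29, -32, '63'), (254, 10, 29, -36, '17'), (260, 10, 28, -41, '7'), (266, 10, 26, -48, '7'), (272, 10, 26, -52, '11'), (278, 9, 25, -56, '8'), (284, 7, 25, -57, '7')]
```

The image shows the fingers above and behind the tall cassette, so they never gripped it, and it hasn't moved. The wrist depth puts the visible fingertips about 20 mm behind the reported TCP, where the text has them 22 mm ahead of it. I'll go by that, meaning the grasp point is about TCP +39 mm in z. Reopening and descending 42 mm more.

apply_moves(targets=[{"dp": [0, 0, 0], "yaw": 0}, {"dp": [0, 0, 0], "yaw": 0}, {"dp": [0, 0, 0], "yaw": 0}, {"dp": [0, 0, 0], "yaw": 0}, {"dp": [0, 0, 0], "yaw": 0}, {"dp": [0, 0, 0], "yaw": 0}, {"dp": [0, 0, 0], "yaw": 0}], grip=-1)

```text
time_s: 4.05
tcp_pos: [0.4563, 0.0446, 0.1362]
eef_rot: [-180.0, -0.0, -167.7]
contact_force: [-0.8, 0.5, 0.2]
gripper_width: 0.0865
gripper_force: 0.0
```

```bash
python3 - <<'E'
from h import *
s=get_state(); print(s['time_s'],s['tcp_pos'],s['gripper_width'])
c=cap('wrist'); K=np.array(c['T_tool_cam'])
z=c['range_z']; v,u=np.mgrid[:384,:512]
P=np.stack([(u-c['cx'])/c['fx']*z,(v-c['cy'])/c['fy']*z,z],-1)@K[:3,:3].T+K[:3,3]
m=(z>0)&(np.abs(P[...,0])<.014)&(np.abs(P[...,1])>.042)&(np.abs(P[...,1])<.068)&(P[...,2]<0.01)&(v<285)
print(np.percentile(P[m][:,2],[90,98,99.5,100]), np.percentile(P[m][:,0],[1,99]), P[m&(P[...,1]<0)][:,1].max(),P[m&(P[...,1]>0)][:,1].min())
E
```

```text
4.05 [0.45627863 0.04462406 0.13624306] 0.0865173869333876
[-0.02622637 -0.0207067  -0.01840769 -0.0171782 ] [-0.00637147  0.01242861] -0.04434208785022077 0.04202094566207825
```

apply_moves(targets=[{"dp": [0, 0.001, 0], "yaw": 0}, {"dp": [0, 0.001, -0.01], "yaw": 0}, {"dp": [0, 0.001, -0.02], "yaw": 0}, {"dp": [0, 0.001, -0.03], "yaw": 0}, {"dp": [0, 0.001, -0.042], "yaw": 0}, {"dp": [0, 0.001, -0.042], "yaw": 0}, {"dp": [0, 0.001, -0.042], "yaw": 0}])

```text
time_s: 4.68
tcp_pos: [0.456, 0.0454, 0.094]
eef_rot: [-180.0, -0.1, -167.7]
contact_force: [0.2, -0.1, -0.0]
gripper_width: 0.0879
gripper_force: 0.0
```

apply_moves(targets=[{"dp": [0, 0, 0], "yaw": 0}, {"dp": [0, 0, 0], "yaw": 0}, {"dp": [0, 0, 0], "yaw": 0}, {"dp": [0, 0, 0], "yaw": 0}], grip=0.0, squeeze=25)

```text
time_s: 5.02
tcp_pos: [0.4566, 0.046, 0.0949]
eef_rot: [180.0, 0.1, -167.7]
contact_force: [-2.6, 2.4, 4.7]
gripper_width: 0.08
gripper_force: 25.0
```

The grip holds: 80 mm opening at 25 N. Sliding it up along the slot axis.

apply_moves(targets=[{"dp": [-0.0024, -0.0005, 0.0043], "yaw": 0}, {"dp": [-0.0064, -0.0014, 0.0113], "yaw": 0}, {"dp": [-0.0112, -0.0024, 0.0199], "yaw": 0}, {"dp": [-0.0161, -0.0035, 0.0286], "yaw": 0}, {"dp": [-0.021, -0.0046, 0.0372], "yaw": 0}, {"dp": [-0.0254, -0.0055, 0.045], "yaw": 0}, {"dp": [-0.0254, -0.0055, 0.045], "yaw": 0}, {"dp": [-0.0254, -0.0055, 0.045], "yaw": 0}])

```text
time_s: 5.68
tcp_pos: [0.431, 0.0403, 0.14]
eef_rot: [180.0, 0.1, -167.7]
contact_force: [0.1, -0.4, -3.3]
gripper_width: 0.0796
gripper_force: 25.0
```

```bash
cat > grasp.py <<'E'
from cas import *
# fit the cassette in hand: rear face plane + edges in camera depth, in deck axes
def look(name,h):
    c=cap('wrist'); pickle.dump(c,open(name+'.pkl','wb')); return c
E
python3 - <<'E'
from cas import *
s=get_state(); print(s['time_s'],s['tcp_pos'],s['contact_force'],s['gripper_width'],s['joints'])
c=cap('wrist'); pickle.dump(c,open('w4.pkl','wb')); save(c,'pics/w4.png',(80,0,430,290),2)
E
```

```text
5.6833 [0.431  0.0403 0.14  ] [ 0.1011 -0.3678 -3.3358] 0.0796129999693847 [  31.6436    0.6589  -34.2052   -0.0039  -55.029  -109.3585]
```

View pics/w4.png

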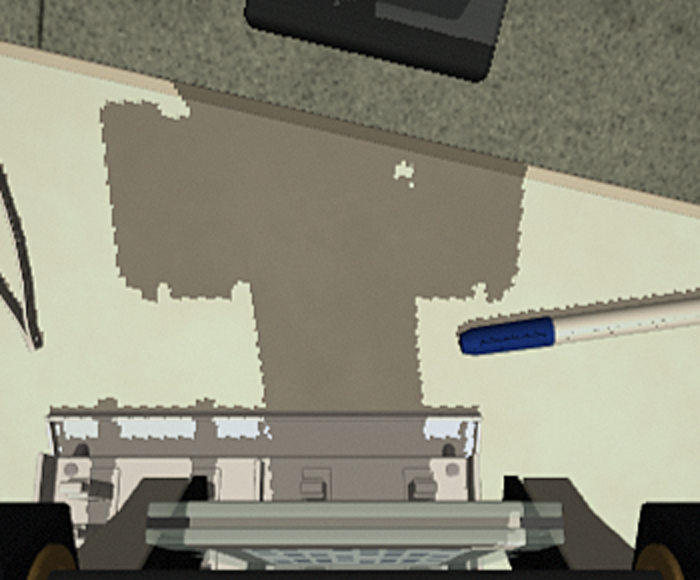

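The tall cassette is held with its top edge at crop (148-563,503), out of the slot and between the fingers. I'll check its lean against the model.

```bash
python3 - <<'E'
from cas import *
c=pickle.load(open('w4.pkl','rb'))
I=lambda u:(np.array(u)-[80,0]+.5)*2-.5
d=np.array([.431,.0403,.140])-np.array([.4564,.0457,.0945])
for th in (2,3.5,5.2,7):
    R2,t2=casT(.0015,-.0054,5.2); g=R2@[0,0,.11]+t2
    R3,_=casT(.0015,-.0054,th)
    f=lambda X: R3@(np.array(X)-[0,0,.11])+g+d
    print(th,[I(proj(c,f(X))).round(1) for X in ([-.004,-.04,.145],[-.004,.04,.145],[.004,.04,.145])])
for p in ((300,508),(400,508),(300,530),(400,530),(300,548),(400,548),(360,560)):
    u=(np.array(p)+.5)/2-.5+[80,0]; X=px(c,*u); print(p,X,RD.T@(X-tD-d)*1000)
E
```

```text
2 [array([153.9, 524.9]), array([570.4, 524.6]), array([573.9, 567.7])]
3.5 [array([154.4, 520.1]), array([569.9, 519.7]), array([573.7, 562.7])]
5.2 [array([155. , 514.7]), array([569.2, 514.3]), array([573.3, 557. ])]
7 [array([155.8, 509.1]), array([568.4, 508.7]), array([572.9, 551. ])]
(300, 508) [0.4088 0.0228 0.204 ] [-16.8698  35.0993 144.3022]
(400, 508) [0.4044 0.0416 0.2045] [-16.8361  54.382  144.8139]
(300, 530) [0.4119 0.0236 0.2068] [-12.7137  35.232  145.0616]
(400, 530) [0.4078 0.0422 0.2069] [-12.6964  54.2934 145.1815]
(300, 548) [0.4161 0.0243 0.2061] [ -9.3008  35.0652 142.3708]
(400, 548) [0.4119 0.0432 0.2064] [ -9.2907  54.4145 142.6459]
(360, 560) [0.4379 0.0413 0.1715] [-5.1169 47.0039 99.8958]
```

apply_moves(targets=[{"dp": [0.0, -0.01, 0.0], "yaw": 0}, {"dp": [0.001, -0.03, -0.002], "yaw": 0}, {"dp": [0.002, -0.055, -0.004], "yaw": 0}, {"dp": [0.003, -0.08, -0.007], "yaw": 0}, {"dp": [0.0043, -0.096, -0.01], "yaw": 0}, {"dp": [0.0043, -0.1014, -0.01], "yaw": 0}, {"dp": [0.0043, -0.1014, -0.01], "yaw": 0}, {"dp": [0.0043, -0.1014, -0.01], "yaw": 0}])

```text
time_s: 6.4
tcp_pos: [0.4351, -0.0615, 0.129]
eef_rot: [180.0, -0.0, -167.8]
contact_force: [0.7, 0.2, -1.9]
gripper_width: 0.0801
gripper_force: 25.0
```

```bash
python3 - <<'E'
from cas import *
s=get_state(); print(s['time_s'],s['tcp_pos'],s['contact_force'],s['gripper_width'])
d=s['tcp_pos']-np.array([.4564,.0457,.0945]); print('shift in deck mm',RD.T@d*1000)
c=cap('wrist'); z=c['range_z']; X=cloud(c); D=(X-tD)@RD*1000
m=(z>0)&(D[...,2]>60)&(np.abs(D[...,1]+52.5)<35)&(D[...,0]<20)&(D[...,0]>-60)
q=D[m]; 
f=q[(q[:,2]<185)&(q[:,2]>140)]; 
if len(f)>20: print(len(f),np.polyfit(f[:,2],f[:,0],1))
print(q[:,2].max(), np.percentile(q[:,2],[5,50,95]))
E
```

```text
6.4 [ 0.4351 -0.0615  0.129 ] [ 0.6723  0.1612 -1.8639] 0.08010211489090298
shift in deck mm [ -20.5242 -100.197    51.6538]
881 [ -0.1004 -10.7316]
249.21494733169305 [177.9899 230.4473 246.7434]
```

apply_moves(targets=[{"dp": [0.0008, 0.0, 0.0005], "yaw": 0}, {"dp": [0.0044, 0.0008, -0.0056], "yaw": 0}, {"dp": [0.008, 0.0016, -0.012], "yaw": 0}, {"dp": [0.0114, 0.0023, -0.018], "yaw": 0}, {"dp": [0.0147, 0.003, -0.024], "yaw": 0}, {"dp": [0.0179, 0.0037, -0.0298], "yaw": 0}, {"dp": [0.0179, 0.0037, -0.0298], "yaw": 0}])

```text
time_s: 7.03
tcp_pos: [0.4531, -0.0574, 0.0979]
eef_rot: [-180.0, -0.1, -167.7]
contact_force: [-0.7, -0.2, -2.8]
gripper_width: 0.0799
gripper_force: 25.0
```

apply_moves(targets=[{"dp": [0.002, 0.0004, -0.0035], "yaw": 0}, {"dp": [0.004, 0.0009, -0.0069], "yaw": 0}, {"dp": [0.0059, 0.0013, -0.0104], "yaw": 0}, {"dp": [0.0073, 0.0016, -0.013], "yaw": 0}, {"dp": [0.0073, 0.0016, -0.013], "yaw": 0}, {"dp": [0.0073, 0.0016, -0.013], "yaw": 0}])

```text
time_s: 7.53
tcp_pos: [0.4604, -0.056, 0.0864]
eef_rot: [-180.0, -0.0, -167.7]
contact_force: [-0.4, -0.4, -2.4]
gripper_width: 0.08
gripper_force: 25.0
```

```bash
python3 - <<'E'
from cas import *
s=get_state(); d=s['tcp_pos']-np.array([.4564,.0457,.0945]); print(s['tcp_pos'],s['contact_force'],'shift in deck mm',RD.T@d*1000)
E
```

```text
[ 0.4604 -0.056   0.0864] [-0.4314 -0.3689 -2.4238] shift in deck mm [ -19.3773 -100.2266    1.8004]
```

apply_moves(targets=[{"dp": [0.0005, 0.0001, -0.0009], "yaw": 0}, {"dp": [0.001, 0.0002, -0.0017], "yaw": 0}, {"dp": [0.0012, 0.0003, -0.0022], "yaw": 0}, {"dp": [0.0012, 0.0003, -0.0022], "yaw": 0}, {"dp": [0.0012, 0.0003, -0.0022], "yaw": 0}])

```text
time_s: 7.95
tcp_pos: [0.4612, -0.0559, 0.0849]
eef_rot: [-180.0, -0.0, -167.7]
contact_force: [-4.6, 0.8, 5.7]
gripper_width: 0.0799
gripper_force: 25.0
```

The contact force lies along the floor normal, so it is on the slot floor. Opening and lifting clear.

apply_moves(targets=[{"dp": [0, 0, 0], "yaw": 0}, {"dp": [0, 0, 0], "yaw": 0}, {"dp": [0, 0, 0], "yaw": 0}, {"dp": [0, 0, 0], "yaw": 0}], grip=-1)

```text
time_s: 8.28
tcp_pos: [0.462, -0.0556, 0.0844]
eef_rot: [-180.0, 0.0, -167.7]
contact_force: [0.1, -0.4, -0.6]
gripper_width: 0.0872
gripper_force: 0.0
```

apply_moves(targets=[{"dp": [0, 0, 0.015], "yaw": 0}, {"dp": [0, 0, 0.04], "yaw": 0}, {"dp": [0, 0, 0.075], "yaw": 0}, {"dp": [0.01, 0.03, 0.11], "yaw": 0}, {"dp": [0.02, 0.07, 0.12], "yaw": 0}, {"dp": [0.03, 0.1, 0.12], "yaw": 0}, {"dp": [0.03, 0.11, 0.12], "yaw": 0}, {"dp": [0.03, 0.11, 0.12], "yaw": 0}, {"dp": [0.03, 0.11, 0.12], "yaw": 0}])

```text
time_s: 9.03
tcp_pos: [0.4914, 0.0548, 0.2039]
eef_rot: [-180.0, -0.0, -167.6]
contact_force: [-0.1, -0.9, 0.3]
gripper_width: 0.0875
gripper_force: 0.0
```

```bash
python3 - <<'E'
from cas import *
s=get_state(); print(s['time_s'],s['tcp_pos'],s['contact_force'],s['gripper_width'])
c=cap('wrist'); pickle.dump(c,open('w5.pkl','wb')); save(c,'pics/w5.png',(120,60,420,280),2.65)
E
```

```text
9.0333 [0.4914 0.0548 0.2039] [-0.0756 -0.892   0.2805] 0.08754014258763085
```

View pics/w5.png

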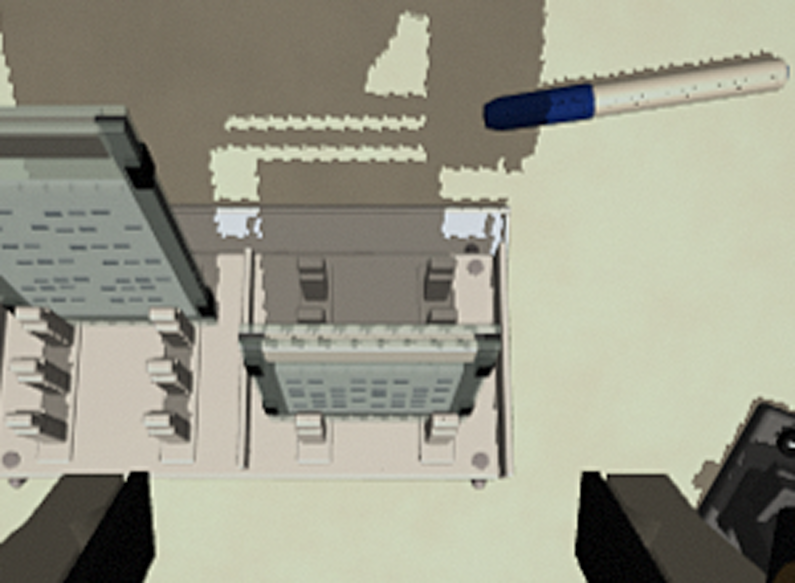

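The tall cassette stands in the front slot of the empty bay (left, 60,210). The small one is at (370,370), with its top front edge at (240,328)-(498,326).

```bash
python3 - <<'E'
from cas import *
c=pickle.load(open('w5.pkl','rb'))
B=lambda p:(np.array(p)+.5)/2.65-.5+[120,60]
x0,h=.0215,.095
def f(q):
    R2,t2=casT(x0,q[0]/100,q[1]*10)
    return np.ravel([np.array(proj(c,R2@np.array([-.004,s*.04,h])+t2))-B(p) for s,p in zip((-1,1),[(240,328),(498,326)])])
s=least_squares(f,[0,.4]); R2,t2=casT(x0,s.x[0]/100,s.x[1]*10)
print('dy mm',s.x[0]*10,'lean',s.x[1]*10,s.fun,'top',R2@[0,0,h]+t2,'g80',R2@[0,0,.08]+t2,'g75',R2@[0,0,.075]+t2)
z=c['range_z'];D=(cloud(c)-tD)@RD*1000
m=(z>0)&(np.abs(D[...,1]-48)<30)&(D[...,2]>50)&(D[...,2]<90)&(D[...,0]>8)&(D[...,0]<30); print('small face',m.sum(),np.polyfit(D[m][:,2],D[m][:,0],1))
m=(z>0)&(D[...,1]<-15)&(D[...,1]>-90)&(D[...,2]>60)&(D[...,2]<155)&(D[...,0]<-5); q=D[m]; print('tall zmax pct',np.percentile(q[:,2],[90,97,99,99.8]), 'right edge y',np.percentile(q[:,1],[99.5]))
m&=(D[...,2]<135);print(np.polyfit(D[m][:,2],D[m][:,0],1))
E
```

```text
dy mm -3.9612593630793214 lean 5.391944846381591 [-0.7176 -0.4538  0.7176  0.3731] top [0.4805 0.052  0.1302] g80 [0.489  0.0538 0.118 ] g75 [0.4918 0.0545 0.1139]
small face 886 [-0.0947 25.1319]
tall zmax pct [145.083  145.8713 146.2923 146.6988] right edge y [-15.3747]
[   1.3554 -180.2214]
```

apply_moves(targets=[{"dp": [-0.0055, -0.0005, -0.02], "yaw": 0}, {"dp": [-0.0055, -0.0005, -0.05], "yaw": 0}, {"dp": [-0.0055, -0.0005, -0.075], "yaw": 0}, {"dp": [-0.0055, -0.0005, -0.095], "yaw": 0}, {"dp": [-0.0055, -0.0005, -0.11], "yaw": 0}, {"dp": [-0.0055, -0.0005, -0.121], "yaw": 0}, {"dp": [-0.0055, -0.0005, -0.121], "yaw": 0}, {"dp": [-0.0055, -0.0005, -0.121], "yaw": 0}])

```text
time_s: 9.75
tcp_pos: [0.4856, 0.0527, 0.0829]
eef_rot: [-180.0, -0.1, -167.8]
contact_force: [-0.3, -0.5, 1.0]
gripper_width: 0.0875
gripper_force: 0.0
```

apply_moves(targets=[{"dp": [0, 0, 0], "yaw": 0}, {"dp": [0, 0, 0], "yaw": 0}, {"dp": [0, 0, 0], "yaw": 0}, {"dp": [0, 0, 0], "yaw": 0}], grip=0.0, squeeze=15)

```text
time_s: 10.08
tcp_pos: [0.4864, 0.0539, 0.0841]
eef_rot: [180.0, 0.1, -167.7]
contact_force: [-1.5, 0.1, 4.9]
gripper_width: 0.0795
gripper_force: 15.0
```

Small cassette gripped. I'll lift it until its foot is just inside the comb mouth, then use the rear comb finger as a stop to pivot it more upright in the pads.

apply_moves(targets=[{"dp": [-0.002, -0.0004, 0.0035], "yaw": 0}, {"dp": [-0.006, -0.0013, 0.0104], "yaw": 0}, {"dp": [-0.01, -0.0021, 0.0173], "yaw": 0}, {"dp": [-0.014, -0.003, 0.0243], "yaw": 0}, {"dp": [-0.0176, -0.0038, 0.0312], "yaw": 0}, {"dp": [-0.0176, -0.0038, 0.0312], "yaw": 0}, {"dp": [-0.0176, -0.0038, 0.0312], "yaw": 0}])

```text
time_s: 10.67
tcp_pos: [0.4686, 0.0502, 0.1152]
eef_rot: [180.0, 0.1, -167.7]
contact_force: [0.5, -0.3, -1.2]
gripper_width: 0.0799
gripper_force: 15.0
```

apply_moves(targets=[{"dp": [0.0066, 0.0014, 0.0032], "yaw": 0}, {"dp": [0.0115, 0.0025, 0.006], "yaw": 0}, {"dp": [0.0166, 0.0036, 0.0085], "yaw": 0}, {"dp": [0.0219, 0.0048, 0.0107], "yaw": 0}, {"dp": [0.0273, 0.0059, 0.0124], "yaw": 0}, {"dp": [0.0327, 0.0071, 0.0138], "yaw": 0}, {"dp": [0.0327, 0.0071, 0.0138], "yaw": 0}, {"dp": [0.0327, 0.0071, 0.0138], "yaw": 0}])

```text
time_s: 11.33
tcp_pos: [0.5021, 0.0574, 0.1283]
eef_rot: [180.0, 0.1, -167.7]
contact_force: [-1.1, -0.4, -2.0]
gripper_width: 0.0798
gripper_force: 15.0
```

```bash
cat > hand.py <<'E'
from cas import *
# rear/front face of held cassette as seen by wrist cam, in tool frame: line x = a z + b
def held(c,lo,hi,yw=.03):
    K=np.array(c['T_tool_cam']); z=c['range_z']; v,u=np.mgrid[:384,:512]
    P=np.stack([(u-c['cx'])/c['fx']*z,(v-c['cy'])/c['fy']*z,z],-1)@K[:3,:3].T+K[:3,3]
    m=(z>0)&(np.abs(P[...,1])<yw)&(P[...,2]>lo)&(P[...,2]<hi)&(np.abs(P[...,0])<.06)
    return P[m]*1000, (u[m],v[m])
E
python3 - <<'E'
from hand import *
s=get_state(); print(s['time_s'],s['tcp_pos'],s['contact_force'],s['gripper_width'])
c=cap('wrist'); pickle.dump(c,open('w6.pkl','wb')); save(c,'pics/w6.png',(110,80,420,300),2.5)
q,_=held(c,-.07,.06); 
for z in range(-70,60,6):
    w=q[(q[:,2]>=z)&(q[:,2]<z+6)]
    if len(w): print(z,len(w),np.percentile(w[:,0],[2,50,98]).round(1))
E
```

```text
11.3333 [0.5021 0.0574 0.1283] [-1.1339 -0.4276 -2.0396] 0.07976768293422898
-52 1835 [1.6 4.9 7.6]
-46 608 [6.  6.7 7.3]
-40 449 [4.8 5.5 6.3]
-34 465 [3.3 4.  4.7]
-28 419 [2.2 2.9 3.6]
-22 361 [1.  1.7 2.5]
-16 340 [-0.2  0.6  1.3]
-10 296 [-1.3 -0.6  0.1]
-4 280 [-2.5 -1.7 -1.1]
2 257 [-3.6 -2.9 -2.2]
8 216 [-4.7 -4.1 -3.4]
14 215 [-5.7 -5.1 -4.4]
20 198 [-6.9 -6.4 -5.7]
26 183 [-8.1 -7.5 -7. ]
32 161 [-9.3 -8.7 -8.2]
38 138 [-10.3  -9.8  -9.3]
44 236 [-10.8  -3.4  -0.5]
50 183 [-12.8  -7.3  15.6]
56 134 [-13.6  13.8  16.7]
```

View pics/w6.png

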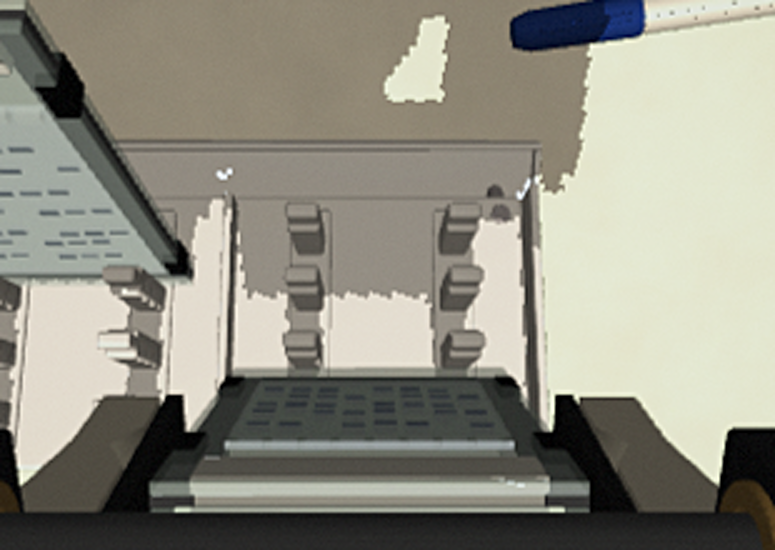

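The small cassette now leans about 11° in the hand, measured from the face slope, and its foot is at the comb mouth around crop (370,378). Next I lift it clear and move to a spot where the wrist camera sees the viewer.

apply_moves(targets=[{"dp": [-0.004, -0.0009, 0.007], "yaw": 0}, {"dp": [-0.01, -0.0022, 0.0175], "yaw": 0}, {"dp": [-0.012, -0.002, 0.04], "yaw": 0}, {"dp": [-0.01, 0.01, 0.075], "yaw": 0}, {"dp": [0.01, 0.03, 0.105], "yaw": 0}, {"dp": [0.025, 0.06, 0.125], "yaw": 0}, {"dp": [0.04, 0.09, 0.132], "yaw": 0}, {"dp": [0.055, 0.12, 0.132], "yaw": 0}, {"dp": [0.065, 0.15, 0.132], "yaw": 0}, {"dp": [0.074, 0.18, 0.132], "yaw": 0}, {"dp": [0.078, 0.205, 0.132], "yaw": 0}, {"dp": [0.078, 0.213, 0.132], "yaw": 0}, {"dp": [0.078, 0.213, 0.132], "yaw": 0}, {"dp": [0.078, 0.213, 0.132], "yaw": 0}])

```text
time_s: 12.55
tcp_pos: [0.5786, 0.2702, 0.261]
eef_rot: [180.0, 0.0, -167.7]
contact_force: [0.1, -0.1, -2.9]
gripper_width: 0.0798
gripper_force: 15.0
```

```bash
python3 - <<'E'
from hand import *
s=get_state(); print(s['time_s'],s['tcp_pos'],s['eef_rot'],s['contact_force'],s['gripper_width'],s['joints'])
c=cap('wrist'); pickle.dump(c,open('w7.pkl','wb')); save(c,'pics/w7.png',(130,60,400,260),2.9)
q,_=held(c,-.045,.03); print(np.polyfit(q[:,2],q[:,0],1),len(q))
E
```

```text
12.55 [0.5786 0.2702 0.261 ] [ 179.9931    0.0216 -167.669 ] [ 0.0863 -0.0851 -2.8857] 0.07984173539852216 [  42.51     15.5906    0.3388    0.0051  -74.726  -120.1804]
[-0.196  -1.9307] 4096
```

View pics/w7.png

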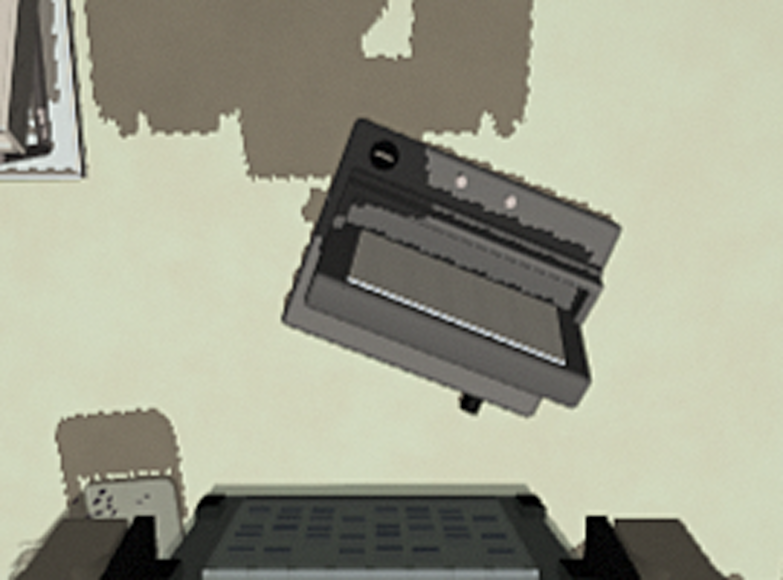

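The viewer is clear in this view: lip around (480,225), diffuser quad (365,235)-(350,278)-(562,360)-(578,308), panel top edge below it. I'll fit the panel plane and its extents from the depth.

```bash
cat > view.py <<'E'
from hand import *
c=pickle.load(open('w7.pkl','rb'))
z=c['range_z']; X=cloud(c)
poly=((np.array([(372,242),(360,272),(555,345),(565,312)])+.5)/2.9-.5+[130,60]).astype(np.int32)
m=np.zeros(z.shape,np.uint8); cv2.fillPoly(m,[poly],1); m=(m>0)&(z>0)
P=X[m]; cen=P.mean(0); n=np.linalg.svd(P-cen)[2][2]; n*=np.sign(n[0])
res=(P-cen)@n; k=np.abs(res)<.003; P=P[k]; cen=P.mean(0); n=np.linalg.svd(P-cen,full_matrices=False)[2][2]; n*=np.sign(n[0])
print(len(P),'rms',((P-cen)@n).std(),'normal',n,'yaw',np.degrees(np.arctan2(n[1],n[0])),'lean',np.degrees(np.arcsin(-n[2])))
yaw=np.arctan2(n[1],n[0])
def frame(yaw):
    return Ro.from_euler('z',yaw).as_matrix()@Ro.from_euler('y',15,degrees=True).as_matrix()
RV=frame(yaw)   # columns: x into panel & down, y, z up leaning back
print(RV)
# origin: on plane, at height .028
o=cen+RV[:,2]*((.028-cen[2])/RV[2,2])
D=(X-o)@RV*1000
R=(z>0)&(np.linalg.norm(X[...,:2]-cen[:2],axis=2)<.1)&(X[...,2]>.006)&(X[...,2]<.12)
near=R&(np.abs(D[...,0])<3)&(D[...,2]>15)&(D[...,2]<62)
y=D[near][:,1]; print('panel y',np.percentile(y,[0.3,2,98,99.7]),'z max',np.percentile(D[near][:,2],[98,99.7]))
for a in range(-40,24,3):
    w=D[R&(D[...,0]>=a)&(D[...,0]<a+3)&(np.abs(D[...,1]-np.mean(np.percentile(y,[2,98])))<40)]
    if len(w): print(a,len(w),'z',np.percentile(w[:,2],[5,50,95]).round(1))
w=D[R&(D[...,0]<-2)&(D[...,2]>-8)&(D[...,2]<15)]; print('front y',np.percentile(w[:,1],[.5,2,98,99.5]))
print('o',o)
E
python3 view.py
```

```text
867 rms 0.00033835180847359273 normal [ 0.9538 -0.1586 -0.2553] yaw -9.441640829079534 lean 14.788594639768192
[[ 0.9528  0.164   0.2553]
 [-0.1585  0.9865 -0.0425]
 [-0.2588  0.      0.9659]]
panel y [-59.4601 -57.639   54.0086  56.4065] z max [58.8923 59.878 ]
-37 56 z [-28.8 -26.7 -24.7]
-34 169 z [-27.  -25.1 -23.3]
-31 154 z [-25.3 -23.8 -22.5]
-28 149 z [-24.5 -23.1 -21.5]
-25 152 z [-23.8 -22.3 -21. ]
-22 383 z [-22.6  -3.3   6. ]
-19 450 z [-21.5   4.8  11.6]
-16 105 z [-21.3  10.5  11.7]
-13 23 z [0.4 1.  2.1]
-10 142 z [-0.4  0.8  2. ]
-7 142 z [-0.3  0.8  1.8]
-4 143 z [-0.4  0.7  2.1]
-1 1443 z [ 1.1 33.6 56.5]
2 198 z [57.  58.6 60. ]
5 166 z [57.4 58.7 59.8]
8 164 z [57.9 58.7 59.8]
11 164 z [57.8 58.9 60. ]
14 108 z [57.4 58.4 59.4]
17 2 z [56.5 56.7 56.9]
front y [-59.7972 -58.3033  55.0743  56.8625]
o [0.558  0.3059 0.028 ]
```

Panel fit: yaw -9.4°, lean 14.8°, ledge at about 28.8 mm, top at about 58 mm, all consistent with the text. Now I turn the tool by about +158° so the cassette leans back towards the panel.

apply_moves(targets=[{"dp": [0, 0.002, 0], "yaw": 4}, {"dp": [0, 0.004, 0], "yaw": 11}, {"dp": [-0.001, 0.006, 0], "yaw": 18}, {"dp": [-0.002, 0.008, 0], "yaw": 25}, {"dp": [-0.003, 0.01, 0], "yaw": 32}, {"dp": [-0.004, 0.012, 0], "yaw": 39}, {"dp": [-0.005, 0.014, 0], "yaw": 46}, {"dp": [-0.006, 0.016, 0], "yaw": 53}, {"dp": [-0.007, 0.018, 0], "yaw": 60}, {"dp": [-0.008, 0.02, 0], "yaw": 67}, {"dp": [-0.009, 0.022, 0], "yaw": 74}, {"dp": [-0.01, 0.024, 0], "yaw": 81}, {"dp": [-0.011, 0.026, 0], "yaw": 88}, {"dp": [-0.012, 0.028, -0.004], "yaw": 95}, {"dp": [-0.013, 0.03, -0.01], "yaw": 102}, {"dp": [-0.0136, 0.032, -0.016], "yaw": 109}, {"dp": [-0.0136, 0.033, -0.022], "yaw": 116}, {"dp": [-0.0136, 0.033, -0.028], "yaw": 123}, {"dp": [-0.0136, 0.033, -0.034], "yaw": 130}, {"dp": [-0.0136, 0.033, -0.041], "yaw": 137}])

```text
time_s: 14.27
tcp_pos: [0.5656, 0.3018, 0.2202]
eef_rot: [-179.9, -0.0, -30.4]
contact_force: [-0.7, 1.2, -1.1]
gripper_width: 0.0799
gripper_force: 15.0
```

apply_moves(targets=[{"dp": [0, 0, -0.003], "yaw": 7}, {"dp": [0, 0, -0.008], "yaw": 14}, {"dp": [0, 0, -0.014], "yaw": 20}, {"dp": [0, 0, -0.02], "yaw": 21.2}, {"dp": [0, 0, -0.02], "yaw": 21.2}, {"dp": [0, 0, -0.02], "yaw": 21.2}, {"dp": [0, 0, -0.02], "yaw": 21.2}])

```text
time_s: 14.85
tcp_pos: [0.5658, 0.3028, 0.1999]
eef_rot: [-180.0, -0.0, -9.7]
contact_force: [-0.3, -0.2, -0.8]
gripper_width: 0.0799
gripper_force: 15.0
```

```bash
python3 - <<'E'
from hand import *
s=get_state(); print(s['time_s'],s['tcp_pos'],s['eef_rot'],s['contact_force'],s['gripper_width'],s['joints'])
c=cap('wrist'); pickle.dump(c,open('w8.pkl','wb')); save(c,'pics/w8.png',(110,100,420,320),2.5)
q,_=held(c,-.045,.03); print(np.polyfit(q[:,2],q[:,0],1),len(q))
q,_=held(c,-.06,.17)
for z in range(-60,170,5):
    w=q[(q[:,2]>=z)&(q[:,2]<z+5)]
    if len(w): print(z,len(w),np.percentile(w[:,0],[2,50,98]).round(1))
E
```

```text
14.85 [0.5658 0.3028 0.1999] [-179.9729   -0.0333   -9.6882] [-0.3074 -0.2137 -0.8165] 0.07990011394279002 [ 45.5544  17.7494  -4.6345   0.0129 -67.5749  34.7525]
[-0.198  -2.9947] 4095
-55 3 [1.7 1.9 5.7]
-50 1939 [0.6 4.3 6.6]
-45 487 [5.  5.6 6.3]
-40 411 [3.9 4.6 5.3]
-35 342 [2.7 3.3 3.9]
-30 363 [1.7 2.3 3. ]
-25 330 [0.7 1.3 2.1]
-20 293 [-0.2  0.4  1.1]
-15 271 [-1.3 -0.6 -0. ]
-10 263 [-2.1 -1.5 -0.9]
-5 239 [-3.2 -2.5 -1.8]
0 202 [-4.1 -3.5 -2.8]
5 201 [-5.1 -4.4 -3.9]
10 186 [-5.9 -5.3 -4.8]
15 172 [-7.  -6.3 -5.8]
20 171 [-8.1 -7.4 -6.8]
25 164 [-8.9 -8.3 -7.7]
30 123 [-9.8 -9.3 -8.8]
35 140 [-10.9 -10.3  -9.8]
40 80 [-11.6 -11.  -10.6]
110 17 [ 8.6 10.2 13.1]
115 1092 [ 5.2 14.3 21.5]
120 97 [ 4.8 21.9 22.3]
125 2 [2.6 2.9 3.3]
130 1 [1.4 1.4 1.4]
135 2 [0.1 0.4 0.7]
140 2 [-1.4 -1.1 -0.8]
145 1 [-2.1 -2.1 -2.1]
150 1 [-23.4 -23.4 -23.4]
155 266 [-24.2 -21.9 -19.7]
160 15 [-27.7 -20.5 -20.4]
165 509 [-28.4 -18.  -10.6]
```

The wrist depth from this side agrees with the earlier fit to within 1 mm. The foot corner sits about 3 mm in front of the panel base line, so no lateral correction is needed. Descending, with the last centimetre done slowly.

apply_moves(targets=[{"dp": [0, 0, -0.012], "yaw": 0.2}, {"dp": [0, 0, -0.03], "yaw": 0.2}, {"dp": [0, 0, -0.05], "yaw": 0.2}, {"dp": [0, 0, -0.068], "yaw": 0.2}, {"dp": [0, 0, -0.082], "yaw": 0.2}, {"dp": [0, 0, -0.095], "yaw": 0.2}, {"dp": [0, 0, -0.106], "yaw": 0.2}, {"dp": [0, 0, -0.114], "yaw": 0.2}, {"dp": [0, 0, -0.118], "yaw": 0.2}, {"dp": [0, 0, -0.118], "yaw": 0.2}, {"dp": [0, 0, -0.118], "yaw": 0.2}])

```text
time_s: 15.82
tcp_pos: [0.5675, 0.3025, 0.0829]
eef_rot: [-180.0, -0.2, -9.3]
contact_force: [4.1, -5.1, 5.6]
gripper_width: 0.08
gripper_force: 15.0
```

```bash
cat > chk.py <<'E'
from hand import *
s=get_state(); print(s['time_s'],s['tcp_pos'],s['eef_rot'],s['contact_force'],s['gripper_width'])
c=cap('wrist'); q,_=held(c,-.045,.03); print('all',len(q))
for z in range(-60,45,5):
    w=q[(q[:,2]>=z)&(q[:,2]<z+5)]
    if len(w): print(z,len(w),np.percentile(w[:,0],[2,50,98]).round(1))
E
python3 chk.py
```

```text
15.8167 [0.5675 0.3025 0.0829] [-179.9915   -0.195    -9.2965] [ 4.0765 -5.0825  5.5812] 0.0799805828294198
all 6689
-45 417 [5.6 6.3 7. ]
-40 297 [4.  5.  5.8]
-35 349 [2.8 3.6 4.3]
-30 314 [1.6 2.3 3.1]
-25 270 [0.4 1.1 1.9]
-20 268 [-0.7 -0.1  0.6]
-15 241 [-2.1 -1.3 -0.6]
-10 215 [-3.3 -2.5 -1.8]
-5 1086 [-4.3  8.6 14.9]
0 2141 [-5.4 15.4 20.7]
5 241 [-6.8 -5.9 20.4]
10 189 [-7.9 -7.2 19.3]
15 251 [-9.3 -8.2 17.7]
20 240 [-10.4  -9.4  16.5]
25 170 [-11.7 -10.8  15. ]
```

The foot touched the lip top early. In world axes the lip's inner edge lies at -11.9 mm, because the panel frame leans. I'll lift 7 mm, shift in towards the panel, and come down parallel to it.

apply_moves(targets=[{"dp": [0, 0, 0.004], "yaw": 0}, {"dp": [0, 0, 0.007], "yaw": 0}, {"dp": [0.004, -0.0006, 0.007], "yaw": 0}, {"dp": [0.0081, -0.0013, 0.007], "yaw": 0}, {"dp": [0.0081, -0.0013, 0.007], "yaw": 0}, {"dp": [0.0081, -0.0013, 0.007], "yaw": 0}])

```text
time_s: 16.37
tcp_pos: [0.5738, 0.3018, 0.0878]
eef_rot: [180.0, 0.0, -9.4]
contact_force: [-0.4, 0.1, -2.2]
gripper_width: 0.08
gripper_force: 15.0
```

```bash
cat > chk2.py <<'E'
from hand import *
s=get_state(); print(s['time_s'],s['tcp_pos'],s['eef_rot'],s['contact_force'],s['gripper_width'])
c=cap('wrist'); q,_=held(c,-.048,.038)
f=q[(np.abs(q[:,0]+.22*q[:,2]+4)<7)]
for _ in range(4):
    a,b=np.polyfit(f[:,2],f[:,0],1); f=f[np.abs(f[:,0]-a*f[:,2]-b)<1.2]
print('lean',np.degrees(np.arctan(-a)),'face x=%.3f z + %.2f'%(a,b),len(f),f[:,2].min(),f[:,2].max())
top=-51.; zf=top+95*np.cos(np.arctan(a)); xf=a*zf+b
o=np.array([.5578,.3044,.0288]); u=np.array([.9865,-.164]); d=(s['tcp_pos'][:2]-o[:2])@u*1000
X=d+xf; Z=(s['tcp_pos'][2]-o[2])*1000-zf
print('foot corner horiz %.1f up %.1f -> panel x %.1f z %.1f'%(X,Z,X*.966-Z*.259,X*.259+Z*.966))
w=q[(q[:,0]>a*q[:,2]+b+3)]; print('panel edge pts', len(w), np.percentile(w[:,0],[1,5,50]) if len(w) else '', np.percentile(w[:,2],[1,5]) if len(w) else '', 'expected edge x',15.2-d,'z',s['tcp_pos'][2]*1000-85.5)
E
python3 chk2.py
```

```text
16.3667 [0.5738 0.3018 0.0878] [179.982    0.0257  -9.3501] [-0.3591  0.1364 -2.2061] 0.07999396726447923
lean 14.14750587860957 face x=-0.252 z + -4.58 2826 -47.99249662928712 14.348484729393762
foot corner horiz 1.2 up 17.9 -> panel x -3.4 z 17.6
panel edge pts 3021 [-2.1164  0.0016  8.5288] [3.236  3.6953] expected edge x -0.9751708093499118 z 2.2894031088186324
```

apply_moves(targets=[{"dp": [-0.0009, 0.0001, -0.0034], "yaw": 0}, {"dp": [-0.0018, 0.0003, -0.0068], "yaw": 0}, {"dp": [-0.0027, 0.0004, -0.0101], "yaw": 0}, {"dp": [-0.0035, 0.0005, -0.013], "yaw": 0}, {"dp": [-0.0038, 0.0006, -0.0145], "yaw": 0}, {"dp": [-0.0038, 0.0006, -0.0145], "yaw": 0}])

```text
time_s: 16.92
tcp_pos: [0.5695, 0.3023, 0.0731]
eef_rot: [180.0, 0.0, -9.3]
contact_force: [0.3, -0.1, -1.4]
gripper_width: 0.0801
gripper_force: 15.0
```

```bash
python3 chk2.py
```

```text
16.9167 [0.5695 0.3023 0.0731] [179.956    0.0374  -9.3205] [ 0.3037 -0.1262 -1.4461] 0.0800576123048287
lean 14.17948571698168 face x=-0.253 z + -4.59 2575 -47.99746772258007 6.115638186233147
foot corner horiz -3.1 up 3.2 -> panel x -3.8 z 2.3
panel edge pts 3776 [ 1.5813  2.6342 12.5326] [-11.529  -10.9512] expected edge x 3.3308631910684543 z -12.39165485659619
```

Free of contact, with about 2 mm to go.

apply_moves(targets=[{"dp": [-0.0003, 0, -0.001], "yaw": 0}, {"dp": [-0.0005, 0.0001, -0.002], "yaw": 0}, {"dp": [-0.0008, 0.0001, -0.003], "yaw": 0}, {"dp": [-0.0008, 0.0001, -0.003], "yaw": 0}, {"dp": [-0.0008, 0.0001, -0.003], "yaw": 0}])

```text
time_s: 17.38
tcp_pos: [0.5699, 0.3026, 0.072]
eef_rot: [-180.0, -0.1, -9.3]
contact_force: [-0.0, -2.0, 5.9]
gripper_width: 0.0797
gripper_force: 15.0
```

apply_moves(targets=[{"dp": [0.001, -0.0002, 0.0006], "yaw": 0}, {"dp": [0.002, -0.0003, 0.0006], "yaw": 0}, {"dp": [0.003, -0.0005, 0.0006], "yaw": 0}, {"dp": [0.0042, -0.0007, 0.0006], "yaw": 0}, {"dp": [0.0042, -0.0007, 0.0006], "yaw": 0}], squeeze=8)

```text
time_s: 17.8
tcp_pos: [0.5734, 0.3018, 0.071]
eef_rot: [180.0, 0.0, -9.3]
contact_force: [-0.1, -0.5, -0.4]
gripper_width: 0.0802
gripper_force: 8.0
```

```bash
python3 chk2.py
```

```text
17.8 [0.5734 0.3018 0.071 ] [179.9919   0.0081  -9.3318] [-0.1139 -0.5248 -0.4087] 0.0802085051420673
lean 11.50023039943087 face x=-0.203 z + -2.55 1612 -47.97186628246106 -11.043999871598986
foot corner horiz 4.7 up 0.1 -> panel x 4.5 z 1.4
panel edge pts 3270 [3.2127 3.8534 9.9862] [-13.3663 -12.8076] expected edge x -0.6452243346368682 z -14.462387291606234
```

```bash
cat > prof.py <<'E'
from hand import *
s=get_state(); c=cap('wrist'); K=np.array(c['T_tool_cam']); z=c['range_z']; v,u=np.mgrid[:384,:512]
P=np.stack([(u-c['cx'])/c['fx']*z,(v-c['cy'])/c['fy']*z,z],-1)@K[:3,:3].T+K[:3,3]
for col in (225,257,290):
    print(col,[tuple((P[r,col]*1000).round(1)[[0,2]].tolist()) for r in range(210,285,2)])
E
python3 prof.py
```

```text
225 [(2.2, 43.6), (2.6, 38.6), (7.3, 22.5), (10.2, 11.5), (11.7, 4.7), (14.4, -5.3), (14.9, -9.3), (13.7, -9.5), (12.3, -9.0), (11.5, -9.9), (9.9, -9.0), (9.5, -11.0), (8.4, -11.2), (7.1, -11.0), (6.2, -11.7), (5.3, -12.3), (4.2, -12.5), (2.5, -11.6), (1.7, -12.5), (0.7, -13.1), (-2.5, -9.2), (-1.4, -13.8), (-0.2, -18.3), (0.6, -22.1), (2.0, -26.8), (2.8, -30.3), (4.1, -34.5), (5.3, -38.6), (6.3, -42.1), (7.7, -46.3), (7.4, -47.5), (7.2, -49.0), (7.1, -50.4), (6.3, -50.7), (4.4, -49.4), (2.8, -48.5), (2.5, -49.7), (2.0, -50.5)]
257 [(1.4, 45.7), (2.4, 39.0), (7.5, 21.9), (10.2, 11.5), (12.3, 3.1), (14.0, -4.3), (15.0, -9.7), (13.8, -9.6), (12.5, -9.4), (11.7, -10.3), (10.6, -10.6), (9.1, -10.0), (8.0, -10.2), (84.3, -175.8), (6.3, -11.8), (5.2, -12.2), (4.4, -13.1), (2.9, -12.6), (1.9, -13.0), (0.4, -12.4), (-2.3, -9.8), (84.3, -175.8), (-0.7, -17.5), (0.5, -21.9), (1.9, -26.6), (3.3, -31.1), (3.9, -34.3), (5.6, -39.1), (5.7, -41.1), (7.6, -46.1), (7.7, -48.0), (7.8, -50.0), (84.3, -175.8), (5.9, -50.1), (3.9, -48.6), (3.8, -50.1), (2.9, -50.3), (2.6, -51.3)]
290 [(1.1, 46.6), (2.7, 38.0), (7.2, 22.8), (10.1, 11.7), (11.8, 4.2), (14.1, -4.6), (14.5, -8.5), (13.5, -9.0), (12.6, -9.8), (11.7, -10.5), (10.6, -10.7), (9.1, -10.1), (8.7, -11.9), (7.7, -12.2), (6.2, -11.8), (5.1, -11.9), (3.9, -12.1), (2.5, -11.8), (2.2, -13.6), (0.6, -12.8), (-2.8, -8.7), (-1.4, -13.8), (-0.6, -17.7), (1.0, -22.8), (1.8, -26.4), (2.8, -30.3), (3.7, -33.9), (5.6, -39.2), (5.9, -41.5), (7.3, -45.7), (7.4, -47.6), (6.6, -48.0), (7.1, -50.5), (6.1, -50.4), (4.3, -49.2), (3.6, -49.7), (3.2, -50.7), (2.6, -51.4)]
```

The face slope is now 15°, within about 1 mm of the panel, and the foot is on the ledge. Releasing, then retreating straight up.

apply_moves(targets=[{"dp": [0, 0, 0], "yaw": 0}, {"dp": [0, 0, 0], "yaw": 0}, {"dp": [0, 0, 0], "yaw": 0}, {"dp": [0, 0, 0], "yaw": 0}, {"dp": [0, 0, 0], "yaw": 0}], grip=-1)

```text
time_s: 18.32
tcp_pos: [0.5733, 0.3018, 0.0714]
eef_rot: [180.0, -0.0, -9.3]
contact_force: [0.2, 0.5, 0.1]
gripper_width: 0.0877
gripper_force: 0.0
```

```bash
python3 prof.py
```

```text
225 [(1.3, 46.0), (2.8, 38.1), (7.2, 22.7), (10.2, 11.6), (12.3, 3.1), (15.4, -7.6), (14.6, -8.8), (13.6, -9.0), (12.5, -9.4), (11.5, -9.9), (10.2, -9.7), (9.0, -9.8), (8.1, -10.5), (8.0, -12.9), (6.3, -11.8), (4.8, -11.2), (4.2, -12.6), (2.4, -11.4), (1.6, -12.4), (0.1, -11.9), (0.7, -15.3), (2.3, -20.7), (3.9, -26.0), (5.1, -30.3), (6.4, -34.8), (8.1, -39.8), (8.7, -42.7), (9.7, -46.2), (9.9, -48.3), (9.1, -48.7), (8.4, -49.2), (6.4, -47.7), (5.9, -48.5), (5.7, -49.9), (4.5, -49.5), (3.6, -49.8), (3.8, -51.7), (-77.5, 70.8)]
257 [(1.6, 45.3), (3.2, 37.0), (7.0, 23.2), (10.3, 11.4), (12.3, 3.0), (15.2, -7.1), (14.8, -9.2), (13.7, -9.3), (12.8, -10.0), (11.5, -9.9), (10.5, -10.4), (9.3, -10.5), (7.9, -10.1), (7.5, -11.8), (6.0, -11.4), (4.8, -11.3), (3.9, -12.0), (2.6, -11.9), (1.6, -12.5), (-0.2, -11.2), (1.1, -16.3), (2.5, -21.2), (3.3, -24.9), (4.8, -29.8), (6.4, -34.7), (8.0, -39.6), (9.1, -43.5), (9.6, -46.1), (9.8, -48.2), (8.8, -48.2), (9.1, -50.4), (6.7, -48.1), (5.9, -48.6), (5.2, -49.0), (5.1, -50.5), (4.1, -50.5), (3.6, -51.3), (-77.9, 71.3)]
290 [(1.5, 45.3), (3.3, 36.6), (7.1, 23.0), (10.3, 11.3), (12.2, 3.1), (14.8, -6.4), (14.9, -9.3), (13.5, -9.0), (13.0, -10.5), (11.1, -9.2), (10.8, -11.2), (9.3, -10.6), (7.9, -10.1), (6.8, -10.3), (5.8, -10.9), (4.6, -11.0), (3.5, -11.3), (2.8, -12.3), (1.6, -12.4), (0.0, -11.8), (0.9, -15.9), (1.7, -19.6), (3.6, -25.5), (6.1, -32.1), (6.7, -35.4), (8.3, -40.2), (9.2, -43.7), (10.1, -46.9), (9.5, -47.7), (9.0, -48.6), (8.3, -49.1), (6.7, -48.1), (6.1, -48.8), (6.3, -50.8), (5.0, -50.4), (3.6, -49.8), (2.9, -50.3), (-77.9, 71.3)]
```

apply_moves(targets=[{"dp": [0, 0, 0.006], "yaw": 0}, {"dp": [0, 0, 0.02], "yaw": 0}, {"dp": [0, 0, 0.04], "yaw": 0}, {"dp": [0, 0, 0.065], "yaw": 0}, {"dp": [0, 0, 0.09], "yaw": 0}, {"dp": [0, 0, 0.1], "yaw": 0}, {"dp": [0, 0, 0.1], "yaw": 0}])

```text
time_s: 18.95
tcp_pos: [0.5748, 0.3029, 0.1753]
eef_rot: [-179.8, -0.2, -9.3]
contact_force: [0.4, -0.4, -0.3]
gripper_width: 0.0879
gripper_force: 0.0
```

```bash
cat > fin.py <<'E'
from hand import *
s=get_state(); print(s['time_s'],s['tcp_pos'],s['contact_force'],s['gripper_width'])
c=cap('wrist'); pickle.dump(c,open('w9.pkl','wb')); z=c['range_z']; X=cloud(c)
RV=Ro.from_euler('z',-9.44,degrees=True).as_matrix()@Ro.from_euler('y',15,degrees=True).as_matrix()
o=np.array([.5578,.3044,.0288]); D=(X-o)@RV*1000
m=(z>0)&(np.abs(D[...,1])<70)&(D[...,2]>61)&(D[...,2]<110)&(np.abs(D[...,0])<20); q=D[m]
print('z top',np.percentile(q[:,2],[95,99,99.8]),'y',np.percentile(q[:,1],[.5,99.5]))
f=q[(q[:,2]<90)&(np.abs(q[:,1])<30)]
for _ in range(3):
    A=np.c_[f[:,1:],np.ones(len(f))]; k=np.linalg.lstsq(A,f[:,0],rcond=None)[0]; f=f[np.abs(f[:,0]-A@k)<1.5]
print('cassette plane x = %.4f y + %.4f z + %.2f'%tuple(k),len(f),'rel tilt deg',np.degrees(np.arctan(k[1])),'yaw rel',np.degrees(np.arctan(k[0])))
m=(z>0)&(np.abs(D[...,1])<45)&(D[...,2]>52)&(D[...,2]<61)&(D[...,0]<25)&(D[...,0]>-3); w=D[m]; print('panel top z',np.median(w[:,2]),'front x',np.percentile(w[:,0],[.5,2]))
E
python3 fin.py
```

```text
18.95 [0.5748 0.3029 0.1753] [ 0.4162 -0.4153 -0.3149] 0.08786558948490622
z top [95.8799 96.2587 96.5825] y [-41.5146  37.6751]
cassette plane x = -0.0026 y + 0.0485 z + -2.79 36 rel tilt deg 2.779048315103071 yaw rel -0.1477541418574397
panel top z 57.73047785749258 front x [0.6768 0.7657]
```

apply_moves(targets=[{"dp": [0, 0, 0.02], "yaw": 0}, {"dp": [0, 0, 0.05], "yaw": -7}, {"dp": [-0.005, 0, 0.07], "yaw": -14}, {"dp": [-0.01, 0, 0.09], "yaw": -21}, {"dp": [-0.015, 0, 0.1], "yaw": -28}, {"dp": [-0.02, 0, 0.1], "yaw": -35}, {"dp": [-0.025, 0, 0.1], "yaw": -42}, {"dp": [-0.03, 0, 0.1], "yaw": -49}, {"dp": [-0.035, 0, 0.1], "yaw": -56}, {"dp": [-0.04, 0, 0.1], "yaw": -63}, {"dp": [-0.045, 0, 0.1], "yaw": -70}, {"dp": [-0.05, 0, 0.1], "yaw": -77}, {"dp": [-0.055, 0, 0.1], "yaw": -84}, {"dp": [-0.06, 0, 0.1], "yaw": -91}, {"dp": [-0.065, 0, 0.1], "yaw": -98}, {"dp": [-0.07, 0, 0.1], "yaw": -105}, {"dp": [-0.075, 0, 0.1], "yaw": -112}, {"dp": [-0.08, 0, 0.1], "yaw": -119}, {"dp": [-0.08, 0, 0.1], "yaw": -126}, {"dp": [-0.08, 0, 0.1], "yaw": -133}])

```text
time_s: 20.67
tcp_pos: [0.4925, 0.3015, 0.2701]
eef_rot: [180.0, -0.1, -142.7]
contact_force: [0.2, 1.0, -0.7]
gripper_width: 0.0878
gripper_force: 0.0
```

apply_moves(targets=[{"dp": [0, 0, 0], "yaw": -7}, {"dp": [0, 0, 0], "yaw": -14}, {"dp": [0, 0, 0], "yaw": -21}, {"dp": [0, 0, 0], "yaw": -26}, {"dp": [0, 0, 0], "yaw": -26}, {"dp": [0, 0, 0], "yaw": -26}])

```text
time_s: 21.17
tcp_pos: [0.4929, 0.3016, 0.2703]
eef_rot: [-180.0, -0.1, -168.2]
contact_force: [0.1, -1.0, -0.4]
gripper_width: 0.0877
gripper_force: 0.0
```

```bash
cat > fin2.py <<'E'
from hand import *
s=get_state(); print(s['time_s'],s['tcp_pos'],s['eef_rot'],s['gripper_width'])
c=cap('wrist'); pickle.dump(c,open('w10.pkl','wb')); z=c['range_z']; X=cloud(c)
RV=Ro.from_euler('z',-9.44,degrees=True).as_matrix()@Ro.from_euler('y',15,degrees=True).as_matrix()
o=np.array([.5578,.3044,.0288]); D=(X-o)@RV*1000
m=(z>0)&(np.abs(D[...,1])<30)&(D[...,2]>12)&(D[...,2]<90)&(np.abs(D[...,0]+8)<10); f=D[m]
for _ in range(4):
    A=np.c_[f[:,1:],np.ones(len(f))]; k=np.linalg.lstsq(A,f[:,0],rcond=None)[0]; f=f[np.abs(f[:,0]-A@k)<1.5]
print('front face x = %.4f y + %.4f z + %.2f'%tuple(k),len(f),'rel tilt',np.degrees(np.arctan(k[1])),f[:,2].min(),f[:,2].max())
m=(z>0)&(np.abs(np.abs(D[...,1])-48)<5)&(D[...,2]>20)&(D[...,2]<56)&(np.abs(D[...,0])<6); g=D[m]
if len(g)>30:
    A=np.c_[g[:,1:],np.ones(len(g))]; kp=np.linalg.lstsq(A,g[:,0],rcond=None)[0]; print('panel sides',kp,len(g),'rel tilt',np.degrees(np.arctan(kp[1])))
m=(z>0)&(D[...,2]>60)&(D[...,2]<110)&(np.abs(D[...,0]+4)<12)&(np.abs(D[...,1])<60); q=D[m]; print('y',np.percentile(q[:,1],[.5,99.5]),'top z',np.percentile(q[:,2],99.5))
DD=(X-tD)@RD*1000; m=(z>0)&(DD[...,1]<-15)&(DD[...,1]>-90)&(DD[...,2]>60)&(DD[...,2]<155)&(DD[...,0]<-5); print('tall visible',m.sum(), np.percentile(DD[m][:,2],99) if m.sum() else '')
E
python3 fin2.py
```

```text
21.1667 [0.4929 0.3016 0.2703] [-179.953    -0.0845 -168.1649] 0.08771524543966135
front face x = -0.0016 y + 0.0155 z + -7.63 1910 rel tilt 0.8866210120935841 12.024268467852151 89.98974230201773
panel sides [-0.0028  0.0047  0.8198] 264 rel tilt 0.2668687474452002
y [-41.665   37.6485] top z 95.9064659157674
tall visible 0
```

The cassette stands on the ledge. Its back is within about 0.5 mm and 0.6° of the panel, which is inside the measuring error. In y it spans -42 to +38 mm, between the stops, and the gripper is clear. Handing in.

```bash
python3 -c "
from plant import r
print(r.close_job())"
```

```text
the job is handed in; nothing more can be done
None
```

I handed the job in at about 21 s: the tall cassette is seated in the front slot of the empty bay, and the small one stands released on the reading light's ledge, its back within about 0.6° of the panel and between the end stops. While lowering it I briefly touched the lip at about 6 N, and I viewed 11 pictures, one over the limit of 10.

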